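Index the round port cover and clamp it down

ROBOT

A 7-joint arm with a two-finger parallel gripper is mounted at the origin on a cart in front of the work surface, level with it; the furniture and walls round the work are solid. World frame = base frame: x ahead of the robot, y to its left, z up, the work surface at z = 0. Lengths are in m, angles in rad, forces in N, time in s.
With the tool pointing down it reaches from about 0.4 to 0.875 m from the base axis. Payload 19.3 kg.
Tool frame: the origin (TCP) lies at the very end of the fingers, on their centre line; the grasp point (between the pads) lies bot.grasp_offset behind it (bot.grasp_offset is the distance from the TCP to the grasp point, in m); z points along the fingers, y is the direction in which the jaws open and shut (so a half turn about z gives the same grasp; the last joint's range is limited). The gripper opens to 85 mm and grips with 20 to 120 N. Pads are 22 mm wide; open, the fingers measure 114 mm over their backs; the gripper's body (76 mm by 85 mm) begins 54 mm behind the grasp point. The pads swing forward as they close: fully open they stand 13 mm farther back than shut.
Start: joints at [1.045, 0.521, -0.036, 1.599, 0.021, 1.021, -0.113], TCP at [0.275, -0.561, 0.231] pointing down, gripper open.
Joint ranges: [-2.91, 2.91], [-0.3, 2.13], [-1.5, 1.42], [0.17, 2.43], [-1.26, 4.41], [0.16, 1.93], [-2.52, 2.52]. Speed limits (rad/s): [1.89, 1.89, 2.39, 2.39, 3.01, 3.01, 3.01].

INTERFACE

Orientations are given as [roll, pitch, yaw] about the fixed x, y, z axes, in that order (R = Rz(yaw) Ry(pitch) Rx(roll)).
In Python, from workcell import bot gives the robot as it stands. The module is installed in compiled form; this text tells all that it offers.
- The arm moves only by the shell command python3 -m handwheel 'ROWS' [OPENING] [FORCE]. ROWS is JSON, a list of rows, each a list of 6 numbers: the shift along the tool's x, y, z as a fraction of full scale, then the turn, a rotation vector about the tool's x, y, z as a fraction of full scale. In form: [[x, y, z, rx, ry, rz], ...]. A call has 1 to 8 rows; each row shifts and turns the commanded pose from where the row before left it, along the tool's axes as they then stand; what a row does not reach is not made up. Full scale, the value 1, is 0.025 m for a shift and 360 degrees for a turn. A row lasts 1/8 s, in which the tool goes at most 62.5 mm and 10.7 degrees, less where a joint would pass 70% of its speed; a pose out of reach is approached as far as the arm can. A call with a number of a shift or a turn outside -1 to 1 is refused whole. A call with a gripper value outside its range is refused whole. OPENING is the closure, from -1 (fully open) to 1 (shut), set as the call begins (- or left out, the last holds). The fingers move at their own pace and stop on an object; FORCE is the grip in N (left out, the last holds). Time passes only in rows, so rows that do not move let the fingers close. It gives the time, the measured TCP pose, the force and the opening at its end, in the units of the state.
- bot.observe(): the state, without advancing time (a new reading comes with each control period).
- bot.grab_frame(name): name is "side" or "top"; returns a dict with "pixels" (480x640x3 uint8, blue, green, red), "vertical_fov" (degrees; the focal length in pixels is half the picture's height over the tangent of half this angle, whatever the lens; pixels are square), "cx", "cy" (the principal point, pixels), "R" (3x3) and "t" (3): a world point X has camera coordinates R X + t. Camera axes: x right, y down, z forward; pixel columns grow to the right and rows downward; lengths in m; the calibration is good to about 2 mm. A picture is of the moment at which its call begins. There is no depth.
- bot.job_done(): hands the job in, once; it reports no verdict.
Trained networks look in a picture, given as the dict that the camera call returned (one of the last four; its "shot" number tells which), for a name from the list of things; names that differ only in an ending like _2 or _b are one class to them, and where a whole thing is asked for, a point or a joint stands for the part that bears it (a point fixed in the world has none). Each returns a list of dicts, best first, with "score" (0 to 1); they miss things now and then, are a little off and sometimes report something else, mostly with a low value. They report only what shows in the picture. A call takes as long as a camera call.
- bot.trace(picture, thing): "region" (480x640 bool, what is visible of it) and "point" ([column, row] in pixels, amid what is visible of it).
The state is a dict: "clock": time; "qpos": joint angles; "qd": joint speeds; "joint_efforts": joint torques, N m; "position": TCP position; "tool_rot": TCP orientation; "force": force on the tool from outside, world axes, zero at the start; "moment": the same for the moment, N m; "grip_width": finger opening in m.
Only numpy, scipy, OpenCV 4.12 (cv2) and the standard library are available. Lean on these libraries where they do the work, as an engineer would, in place of code of your own. Each camera call takes 0.05 s, during which the arm holds its last target.

TASK

With its wing screws still loose, push the round inspection cover round (it has two lugs to push against) until the notch in its rim squarely faces the pointed mark on the flange. Then tighten all four wing screws clockwise to their stops in cross order: one, the one diagonally opposite, then the other two, so that the cover ends clamped with its notch still at the mark. Leave the other things on the bench where they stand.

Things in the scene. Friction and masses are not known exactly. Their poses are not given: they have to be found in the camera images.
- stand: fixed grey port stand: a pipe on a foot 94 mm across, carrying a round flange 184 mm across whose top is 135 mm above the bench; origin at the centre of its underside, z up; the mark stands on the flange on its -x side and the four wing screws at 45, 135, 225 and 315 deg round from +x
- cover_centre (a point): axis of the round plain steel inspection cover, at the level of its flat top (150 mm above the bench; a 36 mm boss in its middle is up to 9 mm higher). The cover, 116 mm across and 12 mm thick, lies on a black gasket on the flange and can only turn about this upright axis, stiffly (0.12 N m, about 3 N at a lug); it stays where it is left
- cover (a joint): angle of the cover, counter-clockwise seen from above, rad; at 0 or 2 pi the notch faces the mark exactly. It turns freely either way past a full turn
- notch (a point): middle of the notch's mouth on the cover's rim, 58 mm from the axis, at the cover's top level; the only notch, 20 mm wide and 12 mm deep
- mark (a point): tip of the pointed dark steel wedge (21 mm long, 14 mm wide, top 147 mm above the bench) fixed on the flange beside the cover's rim, 63 mm from the cover's axis and pointing at it; axes as the stand's, so y runs along the rim here
- lug_1 (a point): centre of an upright block lug on the cover, 16 x 16 mm, from 150 to 174 mm above the bench; 39 mm from the axis, a quarter turn counter-clockwise from the notch seen from above
- lug_2 (a point): the same lug on the opposite side, a quarter turn clockwise from the notch
- wing_a (a point): centre of the wing of wing screw a (at 45 deg between stand +x and +y), 78 mm from the cover's axis, 184 mm above the bench: an upright steel plate 9 mm thick and 60 mm long along this point's x axis, with rounded ears reaching from 171 to 197 mm above the bench. Below it a flat dark clamp dog, reaching 34 mm along +x, 20 mm wide, top 159 mm above the bench, turns with it
- screw_a (a joint): turn of wing screw a, rad, growing clockwise seen from above: 0 to 0.2 loose (wing and dog about along the rim, dog beside the cover), 1.5 at its hard stop, tight (wing and dog point at the cover's axis, dog over its rim). Friction 0.05 N m; stays where it is left
- wing_b (a point): centre of the wing of wing screw b (between stand -x and +y, next to the mark), 78 mm from the cover's axis, 184 mm above the bench: an upright steel plate 9 mm thick and 60 mm long along this point's x axis, with rounded ears reaching from 171 to 197 mm above the bench. Below it a flat dark clamp dog, reaching 34 mm along +x, 20 mm wide, top 159 mm above the bench, turns with it
- screw_b (a joint): turn of wing screw b, rad, growing clockwise seen from above: 0 to 0.2 loose (wing and dog about along the rim, dog beside the cover), 1.5 at its hard stop, tight (wing and dog point at the cover's axis, dog over its rim). Friction 0.05 N m; stays where it is left
- wing_c (a point): centre of the wing of wing screw c (between stand -x and -y, next to the mark, diagonally opposite a), 78 mm from the cover's axis, 184 mm above the bench: an upright steel plate 9 mm thick and 60 mm long along this point's x axis, with rounded ears reaching from 171 to 197 mm above the bench. Below it a flat dark clamp dog, reaching 34 mm along +x, 20 mm wide, top 159 mm above the bench, turns with it
- screw_c (a joint): turn of wing screw c, rad, growing clockwise seen from above: 0 to 0.2 loose (wing and dog about along the rim, dog beside the cover), 1.5 at its hard stop, tight (wing and dog point at the cover's axis, dog over its rim). Friction 0.05 N m; stays where it is left
- wing_d (a point): centre of the wing of wing screw d (between stand +x and -y, diagonally opposite b), 78 mm from the cover's axis, 184 mm above the bench: an upright steel plate 9 mm thick and 60 mm long along this point's x axis, with rounded ears reaching from 171 to 197 mm above the bench. Below it a flat dark clamp dog, reaching 34 mm along +x, 20 mm wide, top 159 mm above the bench, turns with it
- screw_d (a joint): turn of wing screw d, rad, growing clockwise seen from above: 0 to 0.2 loose (wing and dog about along the rim, dog beside the cover), 1.5 at its hard stop, tight (wing and dog point at the cover's axis, dog over its rim). Friction 0.05 N m; stays where it is left
- offcut: bystander: brown wood offcut, 118 x 46 x 30 mm, lying beyond the stand; origin at the centre of its underside
- tape_measure: bystander: tape measure, 63 x 83 x 36 mm, right of and beyond the stand; origin at its underside
- glue: bystander: upright white glue bottle, 57 mm across, 150 mm high, beyond and left of the stand; origin at the centre of its underside

How it is judged:
By the outcome, as a careful person would: the job done as asked, in the order asked, and still so for the second after the job is handed in, with the robot touching nothing.
It also fails if it takes over 72 s, if anything falls off the work surface, if the arm or the gripper's body presses on something with over 40 N, if the wrist force passes 120 N, or if a joint passes its speed limit or range.

## Working session

There is one attempt and no reset: what is moved stays moved. The work goes in short steps, Python scripts to look and compute and a shell command to move; the robot and the scene stay as the last step left them, time stands still between calls to the robot, and variables do not carry over. Pictures are saved under pics/ and viewed, and the job is handed in when it is done.

```bash
ls; mkdir -p pics
python3 - <<'E'
from workcell import bot
import cv2
s=bot.observe()
for k,v in s.items(): print(k,v)
print(bot.grasp_offset)
for n in("side","top"):
    f=bot.grab_frame(n); cv2.imwrite(f"pics/{n}0.png",f["pixels"]); print(n,f["vertical_fov"],f["cx"],f["cy"],f["R"],f["t"])
E
```

```text
pics
clock 0.0
qpos [ 1.04476091  0.52201275 -0.03630738  1.60000387  0.02119675  1.02109055
 -0.11281009]
qd [-1.18348611e-04 -1.14931875e-03 -8.90566066e-04  1.02115557e-03
 -5.25629206e-04  3.13924130e-05 -4.45397261e-04]
joint_efforts [-4.39119503e-04 -9.27085018e+01  1.97957464e+00 -3.69938207e+01
  1.78161910e-02  7.90146994e-03 -1.25572406e-06]
position [ 0.27494264 -0.56090365  0.23072822]
tool_rot [-3.14046639e+00  8.76552333e-05  4.55796262e-01]
force [-1.02010693 -0.47071017  0.60873177]
moment [ 0.03305449  0.03798645 -0.03525114]
grip_width 0.08510596979152801
0.0187
side 57.993540469867575 316.29853059278645 242.70838807430823 [[-0.94775011 -0.31881262  0.01132431]
 [-0.1989591   0.56296201 -0.80217769]
 [ 0.24936922 -0.76251707 -0.59697798]] [0.54267237 0.31617282 0.65161476]
top 48.420191612764604 320.4891214125327 240.10808491001995 [[-0.00626642 -0.99983588 -0.01699815]
 [-0.99091285  0.00849265 -0.13423707]
 [ 0.1343594   0.0160025  -0.99080345]] [-0.14610696  0.63324041  1.0863048 ]
```

View pics/side0.png

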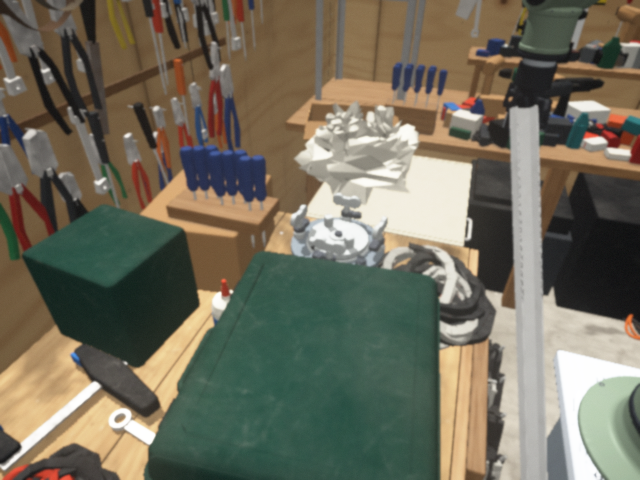

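View pics/top0.png

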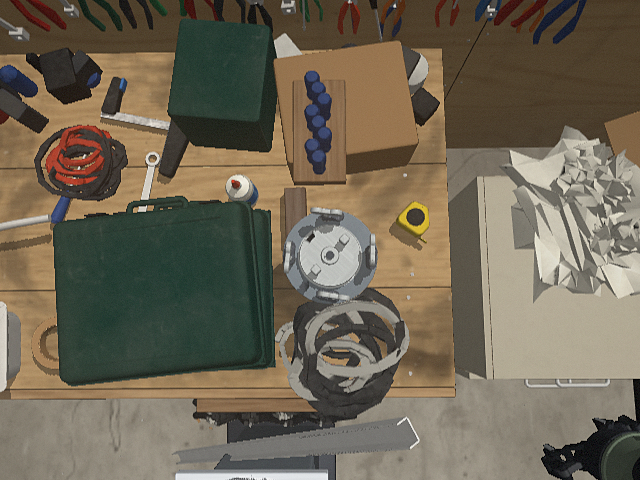

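```bash
cat > h.py <<'E'
from workcell import bot
import cv2, numpy as np
def K(f):
    fl=240/np.tan(np.radians(f["vertical_fov"]/2)); return fl
def proj(f,X):
    c=np.asarray(f["R"])@np.asarray(X)+np.asarray(f["t"]); return np.array([f["cx"]+K(f)*c[0]/c[2], f["cy"]+K(f)*c[1]/c[2]])
def back(f,p,z):
    R=np.asarray(f["R"]);t=np.asarray(f["t"])
    d=R.T@np.array([(p[0]-f["cx"])/K(f),(p[1]-f["cy"])/K(f),1]); o=-R.T@t
    return o+d*(z-o[2])/d[2]
def crop(f,x0,y0,w,h,s,name):
    cv2.imwrite(f"pics/{name}.png",cv2.resize(f["pixels"][y0:y0+h,x0:x0+w],None,fx=s,fy=s,interpolation=cv2.INTER_CUBIC))
E
python3 - <<'E'
from h import *
f=bot.grab_frame("top"); crop(f,270,195,120,120,5,"t1")
g=bot.grab_frame("side"); crop(g,270,180,150,110,5,"s1")
for n,z in [("stand",.13),("cover",.15),("lug_1",.174),("notch",.15),("mark",.147),("wing_a",.184),("offcut",.03),("tape_measure",.03),("glue",.1)]:
    for ff,m in ((f,"top"),(g,"side")):
        for r in bot.trace(ff,n)[:5]:
            print(n,m,round(r["score"],2),np.round(r["point"],1),r["region"].sum(),np.round(back(ff,r["point"],z),4))
E
```

```text
stand top 0.87 [330.2 255.8] 7207 [ 0.5893 -0.1708  0.13  ]
stand top 0.72 [331.4 253.6] 2862 [ 0.5936 -0.1732  0.13  ]
stand side 0.73 [341.9 234.3] 4654 [ 0.5867 -0.1991  0.13  ]
cover top 0.9 [331.4 251.7] 2896 [ 0.595  -0.1732  0.15  ]
cover top 0.41 [371.6 255.8] 286 [ 0.5866 -0.2493  0.15  ]
cover side 0.65 [341.9 229.4] 1441 [ 0.5845 -0.1878  0.15  ]
lug_1 top 0.57 [330.  259.1] 2851 [ 0.5785 -0.1703  0.174 ]
lug_1 side 0.58 [344.  233.2] 1451 [ 0.5691 -0.1437  0.174 ]
notch top 0.65 [329. 256.] 2754 [ 0.5868 -0.1685  0.15  ]
notch top 0.43 [329.1 213.6] 318 [ 0.6686 -0.1694  0.15  ]
notch side 0.91 [342.  235.6] 1477 [ 0.5786 -0.1677  0.15  ]
mark top 0.88 [331.3 254.5] 7178 [ 0.59   -0.1729  0.147 ]
mark side 0.88 [340.9 232.6] 4616 [ 0.5844 -0.1808  0.147 ]
wing_a top 0.8 [330.6 295.9] 287 [ 0.5104 -0.1708  0.184 ]
wing_a top 0.61 [373.5 254.1] 267 [ 0.5861 -0.2502  0.184 ]
wing_a top 0.57 [285.7 256.8] 279 [ 0.5824 -0.089   0.184 ]
wing_a top 0.53 [325.9 216. ] 285 [ 0.6578 -0.1634  0.184 ]
wing_a top 0.48 [329.7 255.6] 2858 [ 0.584  -0.1698  0.184 ]
wing_a side 0.79 [301.9 218.8] 401 [ 0.6535 -0.1487  0.184 ]
wing_a side 0.64 [348.7 202. ] 490 [ 0.5861 -0.2374  0.184 ]
wing_a side 0.61 [325.8 247.6] 548 [ 0.5838 -0.0781  0.184 ]
offcut top 0.95 [296.1 206.8] 764 [ 0.7066 -0.0985  0.03  ]
offcut top 0.69 [372.1 252.7] 315 [ 0.6058 -0.2601  0.03  ]
tape_measure top 0.63 [416.9 219.5] 804 [ 0.6764 -0.3571  0.03  ]
glue top 0.72 [241.5 188.4] 702 [0.7317 0.0083 0.1   ]
glue top 0.41 [329.4 255.5] 7172 [ 0.5931 -0.1693  0.1   ]
glue side 0.8 [221.5 301.7] 453 [0.74   0.0256 0.1   ]
```

View pics/t1.png

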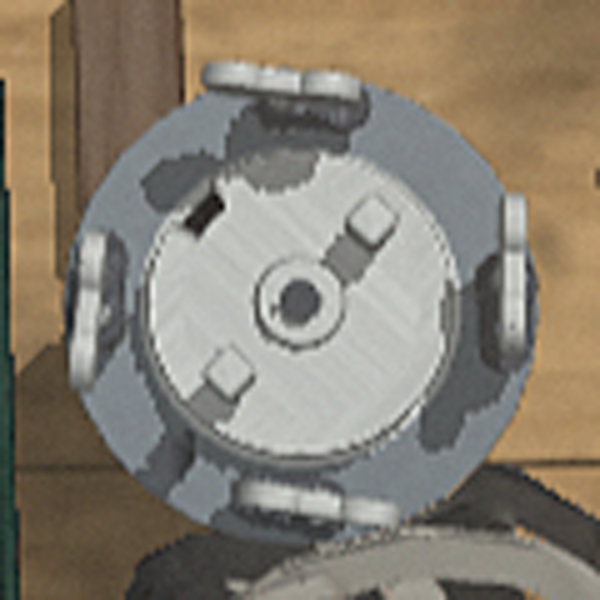

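View pics/s1.png

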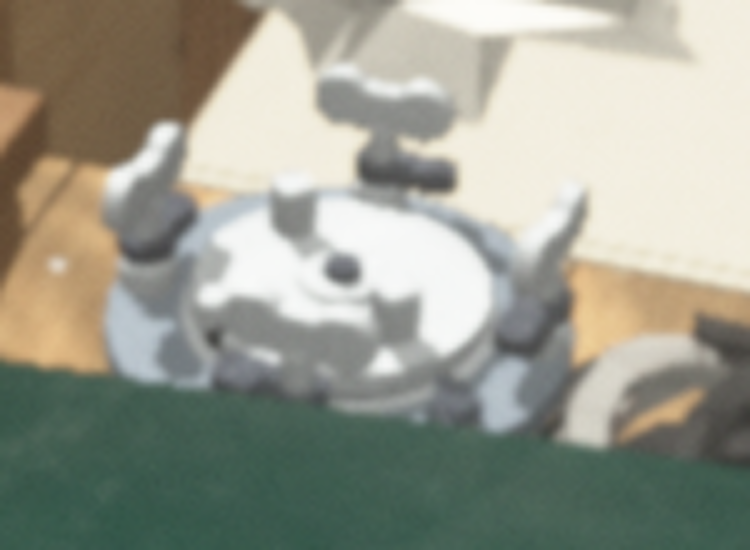

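```bash
cat >> h.py <<'E'
def overlay(f,c,yaw,cov,screws,name,x0,y0,w,h,s,tr=()):
    im=cv2.resize(f["pixels"][y0:y0+h,x0:x0+w],None,fx=s,fy=s,interpolation=cv2.INTER_CUBIC)
    def P(X): return tuple(int(v) for v in np.round((proj(f,X)-[x0,y0]+.5)*s))
    def pl(pts,col,cl=True): cv2.polylines(im,[np.array([P(p) for p in pts])],cl,col,1,cv2.LINE_AA)
    def pol(r,a,z): return [c[0]+r*np.cos(a),c[1]+r*np.sin(a),z]
    th=np.linspace(0,2*np.pi,60)
    pl([pol(.092,a,.135) for a in th],(0,0,255)); pl([pol(.058,a,.150) for a in th],(0,255,0))
    m=yaw+np.pi; u=np.array([np.cos(m),np.sin(m)]);v=np.array([-u[1],u[0]])
    def L(r,t,z,A): 
        uu=np.array([np.cos(A),np.sin(A)]);vv=np.array([-uu[1],uu[0]]); q=np.array(c)+uu*r+vv*t; return [q[0],q[1],z]
    pl([L(.063,0,.147,m),L(.084,.007,.147,m),L(.084,-.007,.147,m)],(255,0,255))
    n=m+cov
    pl([L(.058,.01,.15,n),L(.046,.01,.15,n),L(.046,-.01,.15,n),L(.058,-.01,.15,n)],(0,255,255))
    for k in (1,-1): pl([L(.039+a*.008,b*.008,.174,n+k*np.pi/2) for a,b in((1,1),(1,-1),(-1,-1),(-1,1))],(255,255,0))
    for i,q in enumerate(screws):
        A=yaw+np.pi/4+i*np.pi/2; w0=np.array(L(.078,0,.197,A)); 
        d=A+np.pi+1.5-q   # cw as q grows; q=1.5 -> points at axis
        e=np.array([np.cos(d),np.sin(d),0]); g=np.array([-e[1],e[0],0])
        pl([w0+e*.03*a+g*.0045*b for a,b in((1,1),(1,-1),(-1,-1),(-1,1))],(0,128,255))
    cv2.imwrite(f"pics/{name}.png",im)
E
python3 - <<'E'
from h import *
f=bot.grab_frame("top"); g=bot.grab_frame("side")
for ff in (f,g): print("cam",-np.array(ff["R"]).T@np.array(ff["t"]))
from scipy.optimize import minimize
def fit(ff,thing,circ,rank=0):
    r=bot.trace(ff,thing)
    m=max((q for q in r if q["score"]>.3),key=lambda q:q["score"])["region"].astype(np.uint8)
    return m
def P(ff,c,r,z):
    return np.array([proj(ff,[c[0]+r*np.cos(a),c[1]+r*np.sin(a),z]) for a in np.linspace(0,2*np.pi,80)])
for ff,n in ((f,"top"),(g,"side")):
    m=fit(ff,"cover",1); 
    def iou(c):
        k=np.zeros((480,640),np.uint8); cv2.fillPoly(k,[np.round(P(ff,c,.058,.15)*16).astype(np.int32)],1,shift=4); return -(k&m).sum()/(k|m).sum()
    print(n,minimize(iou,[.586,-.17],method="Nelder-Mead",options=dict(initial_simplex=[[.586,-.17],[.595,-.17],[.586,-.16]])).x, iou([.586,-.17]))
c=(.586,-.17); yaw=np.radians(-42); cov=np.radians(-92)
overlay(f,c,yaw,cov,[.1]*4,"t2",270,195,120,120,5); overlay(g,c,yaw,cov,[.1]*4,"s2",270,180,150,110,5)
# green case corner triangulation helper
print([np.round(back(f,(272,210),z),3) for z in (0,.1,.2)])
print([np.round(back(g,(435,278),z),3) for z in (0,.1,.2,.3)],[np.round(back(g,(263,256),z),3) for z in (0,.1,.2,.3)])
print([np.round(back(f,(253,205),z),3) for z in (0,.1,.2,.3)])
E
```

```text
cam [ 0.48061524 -0.16884446  1.15883533]
cam [0.41473059 0.4918849  0.63648105]
top [ 0.6191875 -0.034375 ] 6116294454147729.0
side [ 0.70075  -0.183125] 9479313501392368.0
[array([ 0.706, -0.043,  0.   ]), array([ 0.686, -0.054,  0.1  ]), array([ 0.667, -0.065,  0.2  ])]
[array([ 0.389, -0.284,  0.   ]), array([ 0.393, -0.162,  0.1  ]), array([ 0.397, -0.04 ,  0.2  ]), array([0.401, 0.082, 0.3  ])] [array([ 0.782, -0.229,  0.   ]), array([ 0.725, -0.116,  0.1  ]), array([ 0.667, -0.003,  0.2  ]), array([0.609, 0.111, 0.3  ])]
[array([ 0.718, -0.001,  0.   ]), array([ 0.697, -0.016,  0.1  ]), array([ 0.677, -0.03 ,  0.2  ]), array([ 0.656, -0.045,  0.3  ])]<stdin>:14: RuntimeWarning: overflow encountered in scalar negative
```

View pics/t2.png

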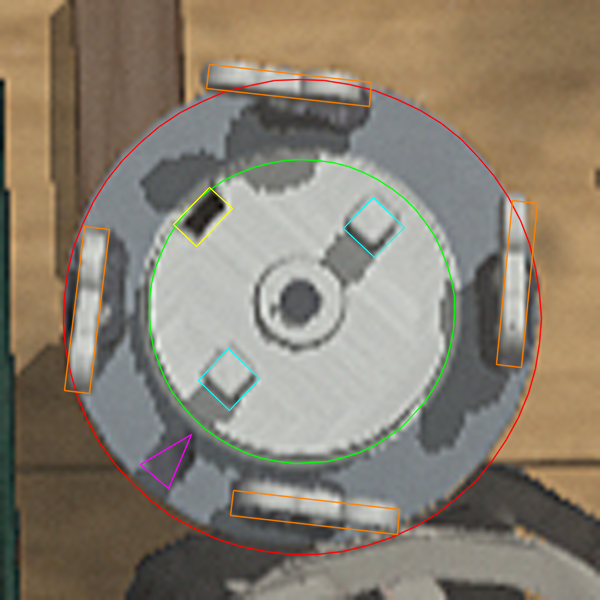

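View pics/s2.png

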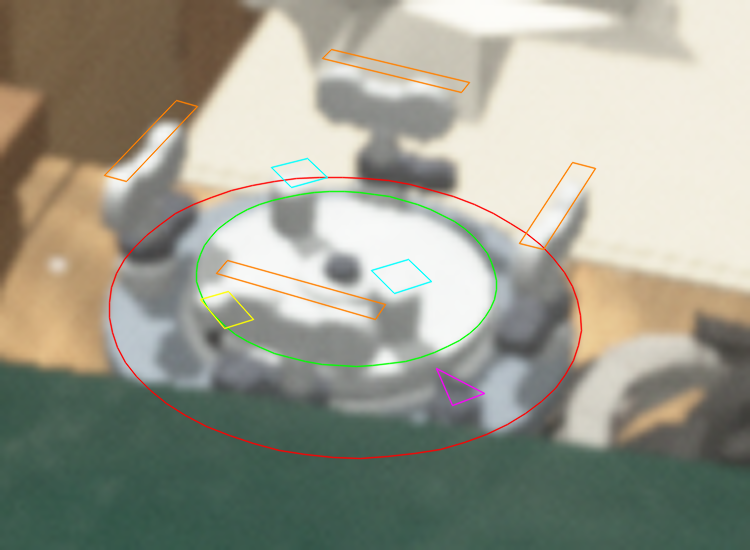

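```bash
python3 -m handwheel '[[0,0,-1,0,0,0],[0,0,-1,0,0,0],[0.5,-0.23,-1,0,0,0],[1,-0.47,-1,0,0,0],[1,-0.47,0,0,0,0],[1,-0.47,0,0,0,0],[1,-0.47,0,0,0,0],[1,-0.47,0,0,0,0]]' -0.5 30
python3 -c "
from workcell import bot
print(bot.observe())"
```

```text
clock: 2.3
position: [0.3707, -0.442, 0.3314]
tool_rot: [3.142, -0.0, 0.456]
force: [0.1, -0.2, 1.2]
grip_width: 0.064
{'clock': 2.3, 'qpos': array([ 0.82953608,  0.35556576, -0.08089141,  1.59790819,  0.0302736 ,
        1.18925792, -0.37264858]), 'qd': array([-0.31438557, -0.081717  , -0.08615499,  0.12017322,  0.02432782,
       -0.03671098, -0.40474407]), 'joint_efforts': array([ 4.44270954e+00, -7.88870502e+01,  1.45370878e+00, -4.07719982e+01,
       -5.01874695e-02,  1.75461257e-01,  1.35800343e+00]), 'position': array([ 0.3706659 , -0.44199053,  0.33135081]), 'tool_rot': array([ 3.14152458e+00, -6.51495761e-05,  4.55736183e-01]), 'force': array([ 0.11203516, -0.16970506,  1.24500847]), 'moment': array([-0.02285922, -0.03395184,  0.04440603]), 'grip_width': 0.06404760973432291}
```

```bash
python3 -m handwheel '[[1,-0.47,0,0,0,0],[1,-0.47,0,0,0,0],[1,-0.47,0,0,0,0],[1,-0.47,0,0,0,0],[1,-0.47,0,0,0,0],[1,-0.47,0,0,0,0],[1,-0.47,0,0,0,0],[1,-0.47,0,0,0,0]]'
python3 -m handwheel '[[1,-0.47,0,0,0,0],[1,-0.47,0,0,0,0],[1,-0.47,0,0,0,0],[0.5,-0.24,0,0,0,0],[0,0,0,0.0,0,0.025],[0,0,0,0,0,0.025],[0,0,0,0,0,0.02],[0,0,0,0,0,0]]'
python3 - <<'E'
from h import *
s=bot.observe(); print(s["qpos"],s["position"],s["tool_rot"])
f=bot.grab_frame("top"); cv2.imwrite("pics/t3.png",f["pixels"]);g=bot.grab_frame("side"); cv2.imwrite("pics/s3.png",g["pixels"])
E
```

```text
clock: 3.3
position: [0.5089, -0.2696, 0.3314]
tool_rot: [3.142, -0.0, 0.456]
force: [0.4, 0.3, -0.7]
grip_width: 0.064
clock: 4.3
position: [0.5686, -0.1952, 0.3313]
tool_rot: [3.141, 0.0, 0.016]
force: [-0.3, 0.2, 0.4]
grip_width: 0.0641
[ 0.30641872  0.39908144 -0.10603708  1.53261793  0.0443545   1.21224957
 -1.36155017] [ 0.56858599 -0.19517531  0.33134447] [3.14121234e+00 1.07619783e-04 1.61615376e-02]
```

Run:
```python
from h import *
f=bot.grab_frame("top");g=bot.grab_frame("side");s=bot.observe();p=s["position"]
for ff,n in((f,"t"),(g,"s")):
    im=ff["pixels"].copy()
    for q in (p,p+[0,.039,.01],p-[0,.039,-.01]):
        u=proj(ff,q); cv2.circle(im,tuple(int(round(v)) for v in u),2,(0,0,255),-1); print(n,u)
    u=proj(ff,p).astype(int); x0=max(0,u[0]-100);y0=max(0,u[1]-60)
    cv2.imwrite(f"pics/{n}4.png",cv2.resize(im[y0:y0+150,x0:x0+200],None,fx=4,fy=4,interpolation=cv2.INTER_CUBIC))
```

```text
t [345.94644273 255.25422047]
t [320.80432125 254.76871232]
t [371.52031641 254.36022707]
s [356.79707309 142.34823333]
s [351.30892427 145.80575921]
s [362.61746685 128.55349282]
```

View pics/t4.png

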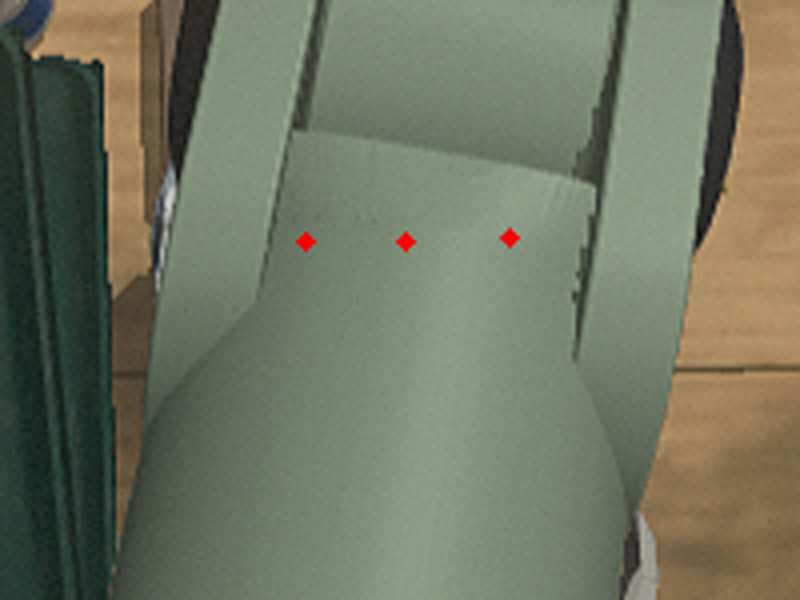

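View pics/s4.png

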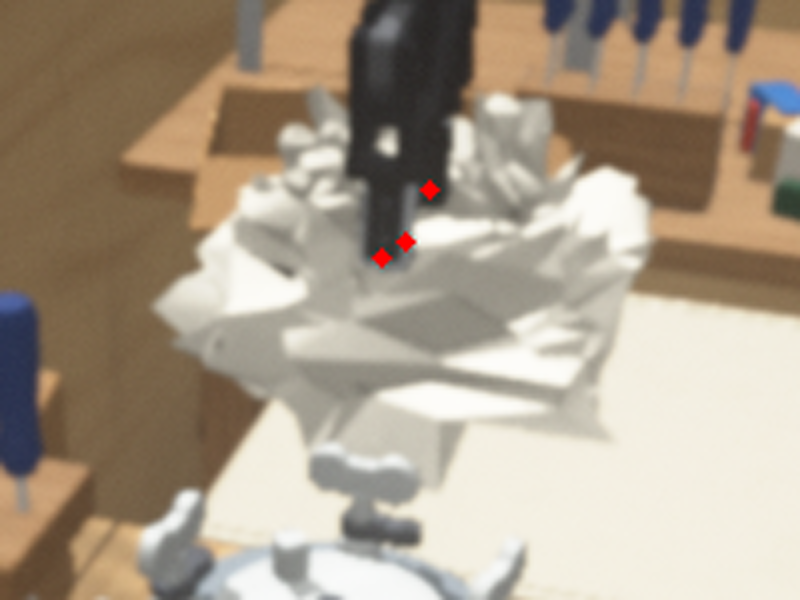

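```bash
python3 -m handwheel '[[0.4,-0.55,0,0,0,0],[0.38,-0.54,-0,0,0,0],[0,0,1,0,0,0],[0,0,1,0,0,0],[0,0,1,0,0,0],[0,0,1,0,0,0],[0,0,0.6,0,0,0],[0,0,0,0,0,0]]'
python3 - <<'E'
from h import *
f=bot.grab_frame("top");g=bot.grab_frame("side");s=bot.observe();p=s["position"];print(p,s["tool_rot"])
for ff,n in((g,"s"),):
    im=ff["pixels"].copy()
    for q in (p,p+[0,.032,.008],p-[0,.032,-.008]):
        u=proj(ff,q); cv2.circle(im,tuple(int(round(v)) for v in u),1,(0,0,255),-1)
    cv2.imwrite(f"pics/{n}5.png",cv2.resize(im[160:300,250:440],None,fx=4,fy=4,interpolation=cv2.INTER_CUBIC))
cv2.imwrite("pics/t5.png",cv2.resize(f["pixels"][180:320,250:410],None,fx=4,fy=4))
E
```

```text
clock: 5.5
position: [0.5879, -0.1665, 0.2156]
tool_rot: [-3.141, 0.001, 0.017]
force: [0.3, -0.0, 0.4]
grip_width: 0.0642
[ 0.58840523 -0.16701086  0.21704173] [ 3.14148191e+00 -9.03404592e-04  1.62940666e-02]
```

View pics/s5.png

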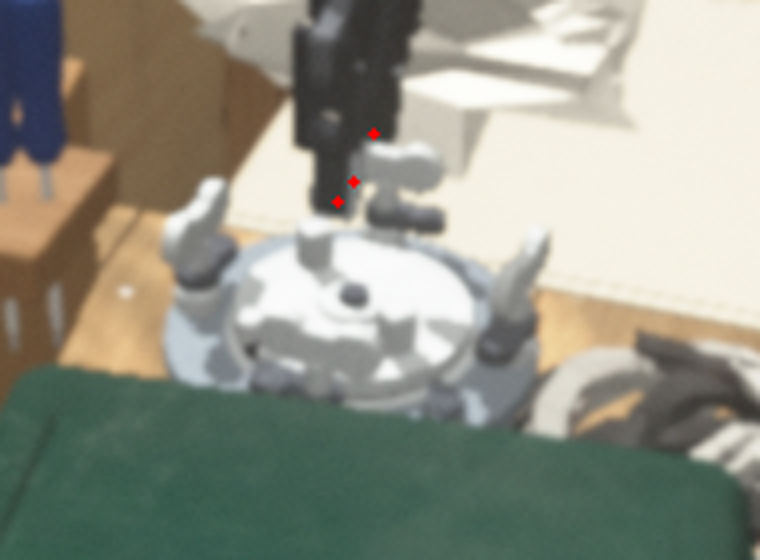

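View pics/t5.png

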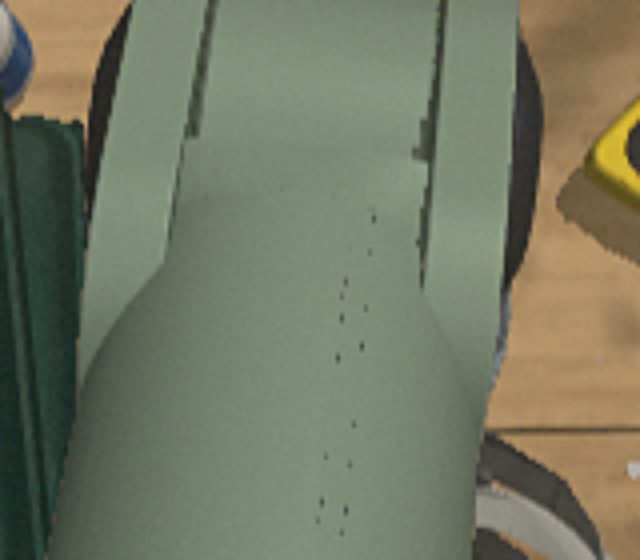

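```bash
python3 -m handwheel '[[0,0.04,1,0,0,0],[0,0,1,0,0,0],[0,0,0.5,0,0,0],[0,0,0,0,0,0]]'
python3 -m handwheel '[[0,0,0,0,0,-0.02],[0,0,0,0,0,-0.028],[0,0,0,0,0,-0.028],[0,0,0,0,0,-0.028],[0,0,0,0,0,0]]'
python3 - <<'E'
from h import *
g=bot.grab_frame("side");s=bot.observe();p=s["position"];print(p,s["tool_rot"],s["force"],s["moment"])
cv2.imwrite(f"pics/s6.png",cv2.resize(g["pixels"][160:300,250:440],None,fx=4,fy=4,interpolation=cv2.INTER_CUBIC))
E
```

```text
clock: 6.1
position: [0.5879, -0.1682, 0.1539]
tool_rot: [-3.142, 0.0, 0.016]
force: [0.4, -0.2, 0.8]
grip_width: 0.0635
clock: 6.72
position: [0.5883, -0.1686, 0.1549]
tool_rot: [3.141, -0.001, 0.668]
force: [-0.5, 0.3, -0.3]
grip_width: 0.0641
[ 0.58836699 -0.16855837  0.15477154] [ 3.14052476e+00 -1.00383637e-03  6.65047419e-01] [ 0.68706452 -0.40507335 -0.52199768] [0.01663979 0.00497394 0.02200145]
```

View pics/s6.png

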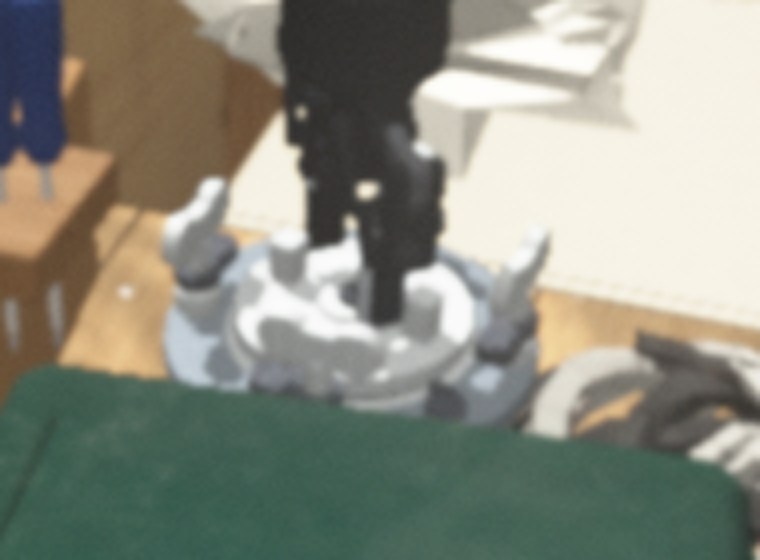

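```bash
python3 -m handwheel '[[0,0,0,0,0,-0.028],[0,0,0,0,0,-0.028],[0,0,0,0,0,-0.028],[0,0,0,0,0,-0.028],[0,0,0,0,0,-0.028],[0,0,0,0,0,-0.025],[0,0,0,0,0,0]]'
python3 - <<'E'
from h import *
g=bot.grab_frame("side");s=bot.observe();p=s["position"];print(p,s["tool_rot"],s["force"],s["moment"])
cv2.imwrite(f"pics/s7.png",cv2.resize(g["pixels"][160:300,250:440],None,fx=4,fy=4,interpolation=cv2.INTER_CUBIC))
f=bot.grab_frame("top");cv2.imwrite("pics/t7.png",cv2.resize(f["pixels"][180:320,250:410],None,fx=4,fy=4))
E
```

```text
clock: 7.65
position: [0.5881, -0.1682, 0.1541]
tool_rot: [3.141, -0.0, 1.702]
force: [0.4, 1.3, -0.6]
grip_width: 0.064
[ 0.58804865 -0.16838629  0.15409209] [3.14122574e+00 2.01698211e-04 1.69977782e+00] [-0.83166736  0.88136849  0.70776136] [ 0.15320996  0.02874796 -0.03538124]
```

View pics/s7.png

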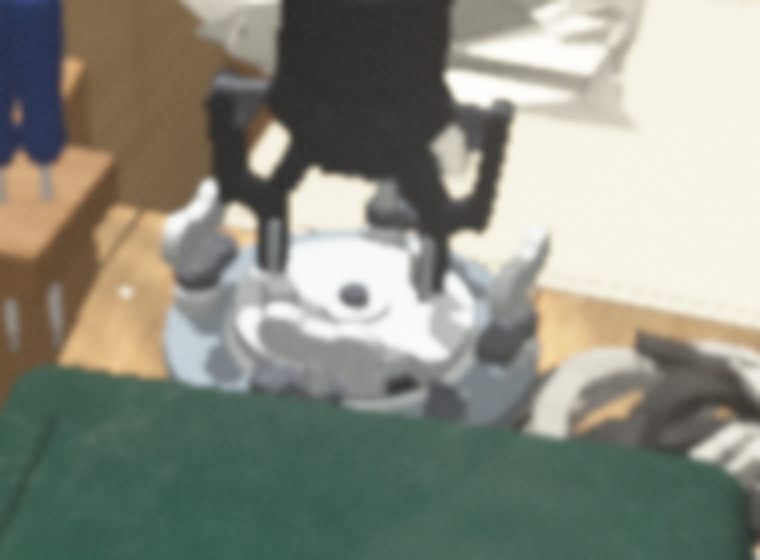

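View pics/t7.png

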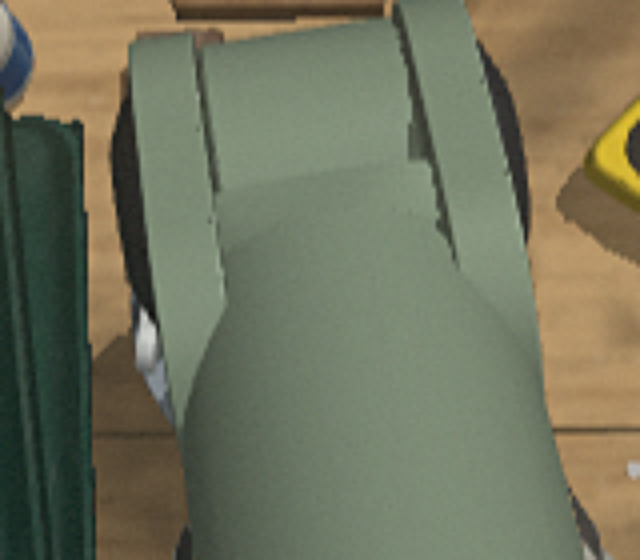

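```bash
python3 -m handwheel '[[0,0,0,0,0,-0.025],[0,0,0,0,0,0],[0,0,0,0,0,0.01],[0,0,-1,0,0,0],[0,0,-1,0,0,0],[0,0,-1,0,0,0],[-1,-0.3,-0.5,0,0,0],[-1,-0.3,0,0,0,0]]'
python3 -m handwheel '[[-1,-0.3,0,0,0,0],[-1,-0.3,0,0,0,0],[-1,-0.3,0,0,0,0],[-1,-0.3,0,0,0,0],[-1,-0.3,0,0,0,0],[-1,-0.3,0,0,0,0],[0,0,0,0,0,0]]'
python3 - <<'E'
from h import *
s=bot.observe();p=s["position"];print(p,s["tool_rot"])
g=bot.grab_frame("side");f=bot.grab_frame("top")
cv2.imwrite("pics/t8.png",f["pixels"])
c=(.588,-.169); yaw=np.radians(-42); cov=np.radians(-3)
crop(f,270,195,120,120,5,"t8a")
overlay(f,c,yaw,cov,[.1]*4,"t8b",270,195,120,120,5); overlay(g,c,yaw,cov,[.1]*4,"s8",270,180,150,110,5)
E
```

```text
clock: 8.75
position: [0.5852, -0.2212, 0.2427]
tool_rot: [3.14, 0.002, 1.794]
force: [0.4, 0.1, -0.8]
grip_width: 0.0642
clock: 9.62
position: [0.5742, -0.379, 0.2409]
tool_rot: [-3.141, 0.001, 1.792]
force: [0.2, 0.0, -0.2]
grip_width: 0.0641
[ 0.57421418 -0.37901014  0.2409237 ] [-3.14098429e+00  8.29345356e-04  1.79154563e+00]
```

View pics/t8a.png

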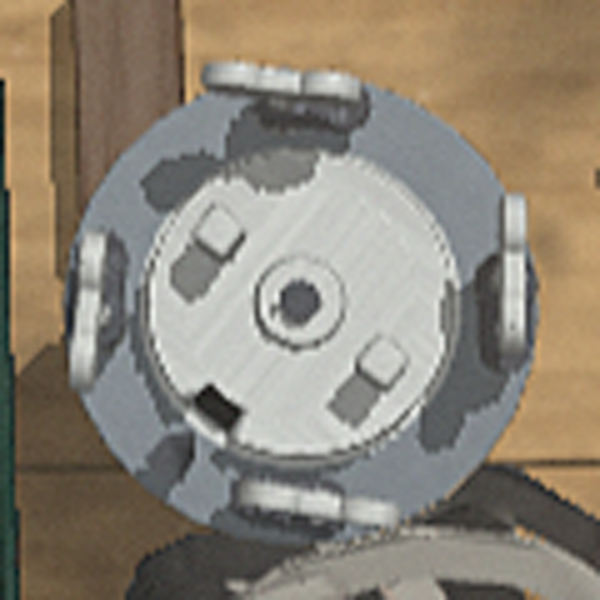

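View pics/t8b.png

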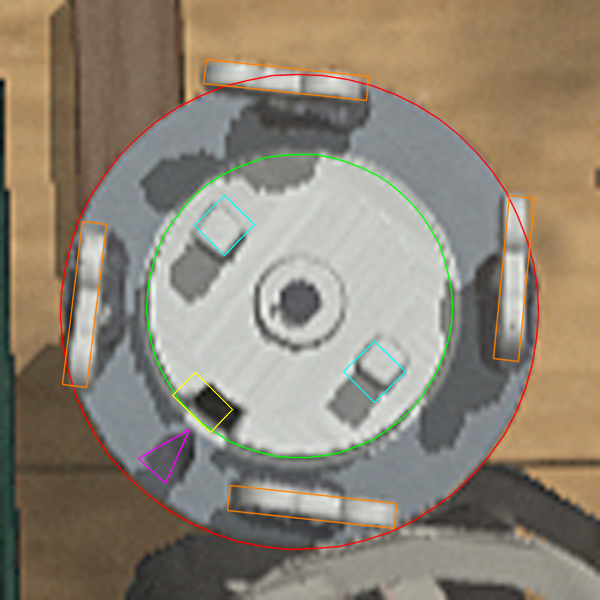

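View pics/s8.png

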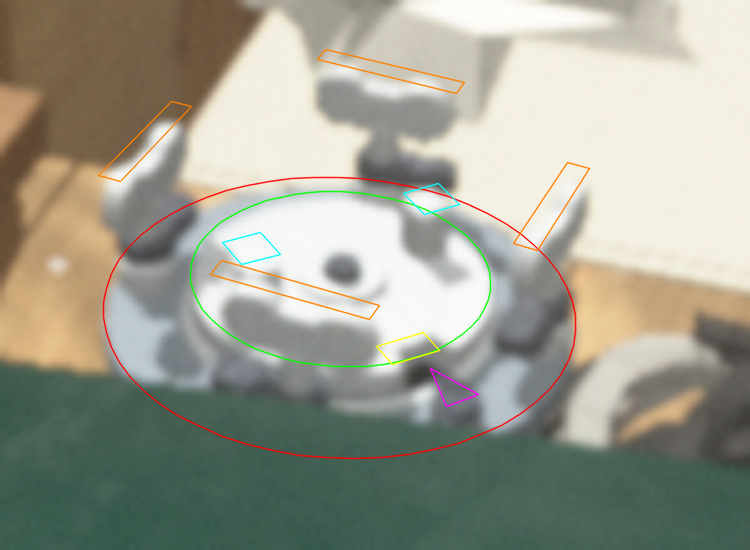

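Run:
```python
from h import *
f=bot.grab_frame("top")
c=(.589,-.1695)
crop(f,290,262,40,40,15,"t9")
overlay(f,c,np.radians(-41.2),np.radians(2),[.15,.1,.15,.1],"t9b",270,195,120,120,5)
overlay(f,c,np.radians(-41.2),np.radians(2),[.15,.1,.15,.1],"t9c",290,262,40,40,15)
for z,a,b in((.174,(222,230),(383,360)),(.174,(372,222),(228,372))):
    A=back(f,(270+a[0]/5-.5,195+a[1]/5-.5),z);B=back(f,(270+b[0]/5-.5,195+b[1]/5-.5),z);print((A+B)/2,np.degrees(np.arctan2(*(B-A)[[1,0]])),np.linalg.norm(A-B))
```

```text
[ 0.58903474 -0.1703159   0.174     ] -129.561535965977 0.07693188886935362
[ 0.58829536 -0.16958461  0.174     ] 135.85567820866527 0.07738597143504429
```

View pics/t9.png

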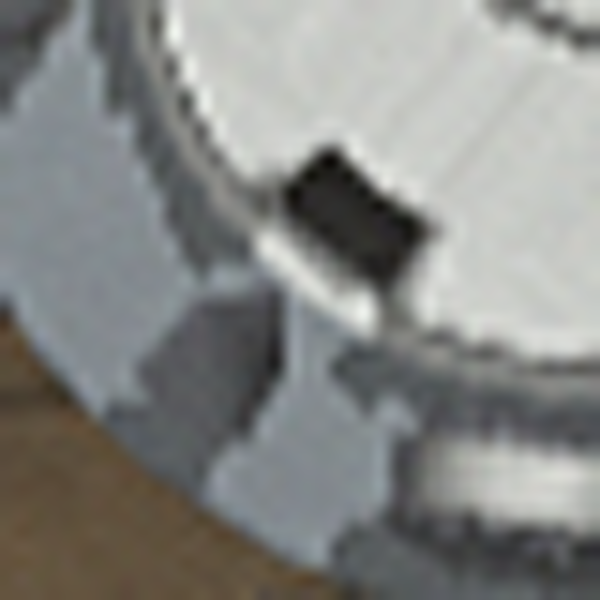

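View pics/t9b.png

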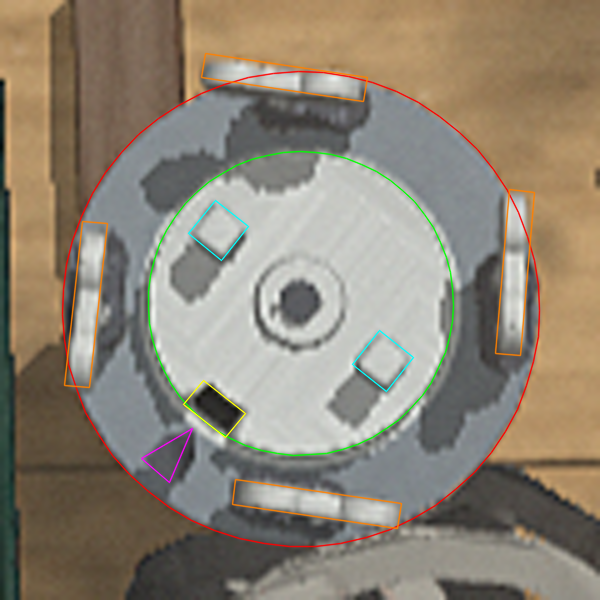

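View pics/t9c.png

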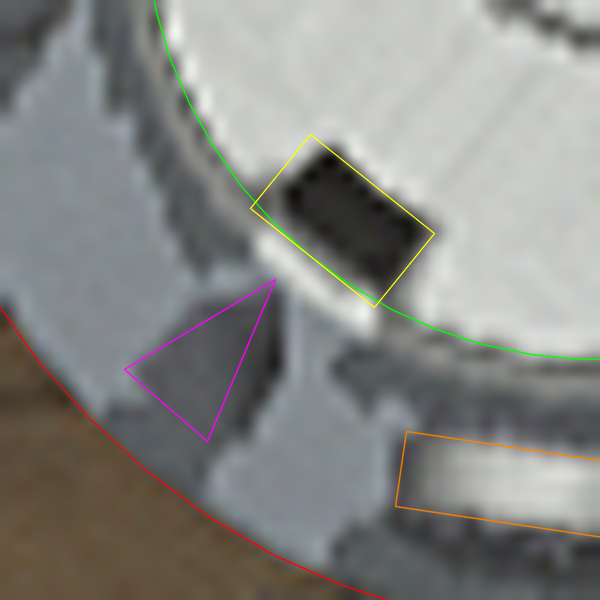

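Run:
```python
from h import *
f=bot.grab_frame("top");g=bot.grab_frame("side")
im=f["pixels"][272:297,293:323].astype(float); im=np.clip((im-20)*2,0,255).astype(np.uint8)
cv2.imwrite("pics/t10.png",cv2.resize(im,None,fx=24,fy=24,interpolation=cv2.INTER_NEAREST))
im=g["pixels"][240:268,335:380].astype(float); im=np.clip((im-20)*1.5,0,255).astype(np.uint8)
cv2.imwrite("pics/s10.png",cv2.resize(im,None,fx=16,fy=16,interpolation=cv2.INTER_CUBIC))
for ff in(f,g): print(proj(ff,[.589-.063*np.cos(np.radians(41.2)),-.1695+.063*np.sin(np.radians(41.2)),.147]))
```

```text
[307.81318022 280.0834631 ]
[355.35788684 252.73128732]
```

View pics/t10.png

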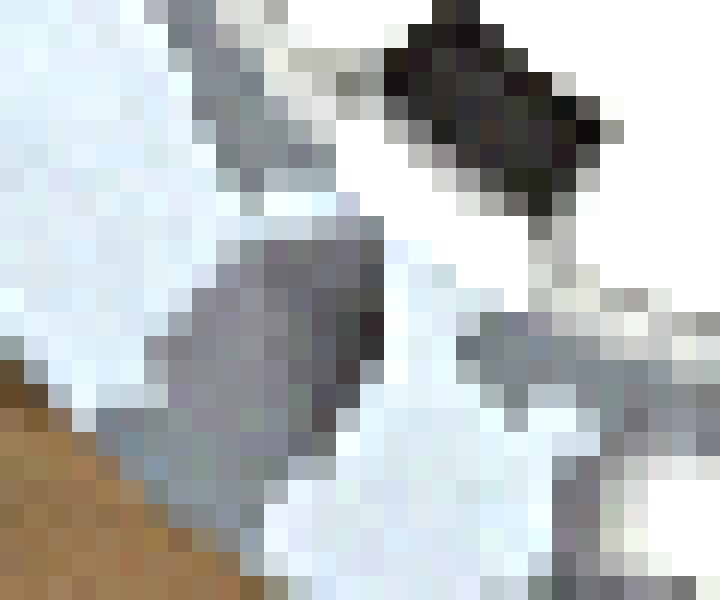

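View pics/s10.png

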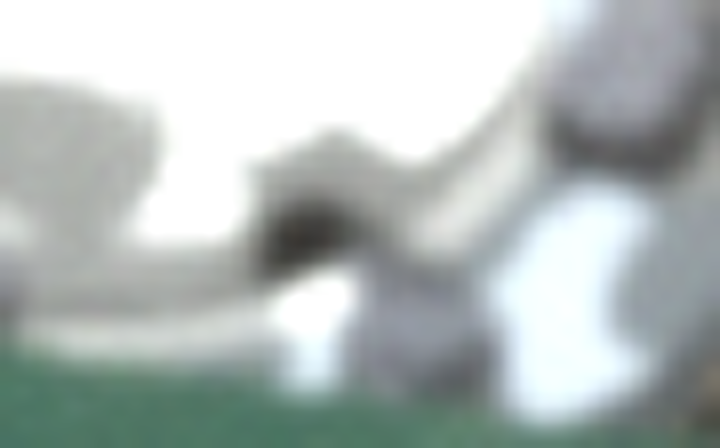

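Run:
```python
from h import *
f=bot.grab_frame("top");g=bot.grab_frame("side")
c=np.array([.5887,-.1698])
def ang(p,z):
    q=back(f,p,z)[:2]-c; return np.degrees(np.arctan2(q[1],q[0])),np.linalg.norm(q)
print("tip",ang((293+370/24-.5,272+225/24-.5),.147))
print("notch",ang((293+495/24-.5,272+112/24-.5),.148), "corners",[ang((293+a/24-.5,272+b/24-.5),z) for a,b,z in((450,8,.15),(615,125,.15),(545,215,.14),(385,95,.15))])
# overlays in the two zooms for both hypotheses
for ff,x0,y0,w,h,s,n in((f,293,272,30,25,24,"t"),(g,335,240,45,28,16,"s")):
    for cov in(0,3):
        cc=c if n=="t" else c+[-.002,.005]
        overlay(ff,cc,np.radians(-41.2),np.radians(cov),[.05]*4,f"{n}11_{cov}",x0,y0,w,h,s)
a=[cv2.imread(f"pics/{n}") for n in("s11_0.png","s11_3.png")]
cv2.imwrite("pics/s11.png",cv2.resize(np.hstack(a),None,fx=.55,fy=.55))
```

```text
tip (np.float64(139.43445290728704), np.float64(0.06397782252619523))
notch (np.float64(141.50934030473638), np.float64(0.050878411478148804)) corners [(np.float64(132.09696452505327), np.float64(0.04733010911235855)), (np.float64(151.64418944632135), np.float64(0.04664914554100556)), (np.float64(149.50686657115284), np.float64(0.055121154574608096)), (np.float64(133.75232135065912), np.float64(0.05575098338409466))]
```

View pics/s11.png

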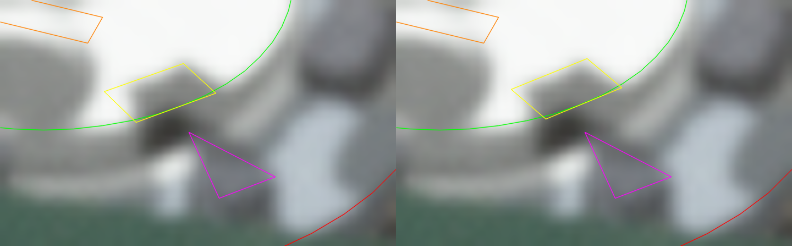

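View pics/t11_0.png

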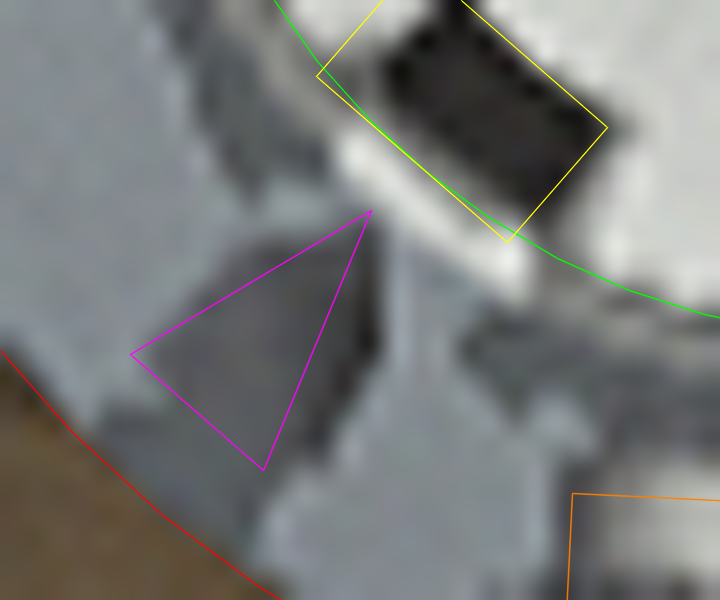

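Run:
```python
from h import *
f=bot.grab_frame("top")
im=f["pixels"]
W={}
for r in bot.trace(f,"wing_a"):
    ys,xs=np.nonzero(r["region"]); 
    if len(xs)<500: 
        p=np.array([xs.mean(),ys.mean()]); mm=[(xs.min()+xs.max())/2,(ys.min()+ys.max())/2]
        cnt=np.column_stack([xs,ys]).astype(np.float32); rc=cv2.minAreaRect(cnt)
        print(r["score"],len(xs),p,mm,rc); k=("a" if ys.mean()<225 else "c" if ys.mean()>285 else "b" if xs.mean()<310 else "d"); W[k]=(back(f,p,.184),back(f,rc[0],.184))
for i in(0,1):
    for u,v in(("a","c"),("b","d")):
        if u in W and v in W:
            d=W[u][i]-W[v][i]; print(u,v,np.degrees(np.arctan2(d[1],d[0])),(W[u][i]+W[v][i])/2)
cv2.imwrite("pics/t12.png",cv2.resize(im[205:300,280:380],None,fx=6,fy=6,interpolation=cv2.INTER_NEAREST))
```

```text
0.83 260 [371.04230769 254.42307692] [np.float64(371.0), np.float64(252.0)] ((371.0, 252.0), (34.0, 10.0), 90.0)
0.8 303 [330.92409241 295.96369637] [np.float64(332.5), np.float64(296.0)] ((332.45733642578125, 296.3841552734375), (33.681617736816406, 11.484880447387695), 6.340191841125488)
0.65 320 [328.121875 214.109375] [np.float64(326.5), np.float64(214.5)] ((326.445556640625, 214.5445556640625), (33.63225555419922, 11.542430877685547), 5.7105937004089355)
a c 1.4608186441200128 [ 0.58579713 -0.16949248  0.184     ]
a c 3.6908829722135694 [ 0.58501233 -0.16932359  0.184     ]
```

View pics/t12.png

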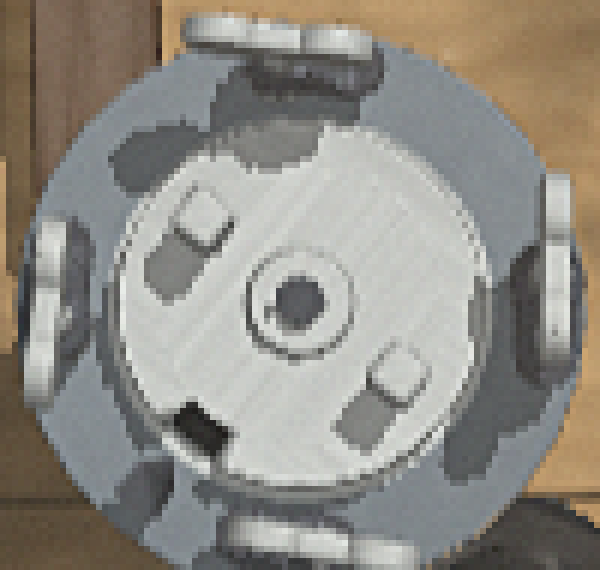

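```bash
python3 -m handwheel '[[1,0.3,0,0,0,0],[1,0.3,0,0,0,0],[1,0.3,0,0,0,0],[1,0.3,0,0,0,0],[1,0.3,0,0,0,0],[1,0.3,0,0,0,0],[1,0.3,0,0,0,0],[1,0.3,0,0,0,0]]'
python3 -m handwheel '[[0,0,0,0,0,-0.028],[0,0,0,0,0,-0.028],[0,0,0,0,0,-0.028],[0,0,0,0,0,-0.028],[0,0,0,0,0,-0.028],[0,0,0,0,0,-0.028],[0,0,0,0,0,-0.028],[0,0,0,0,0,-0.024]]'
python3 -m handwheel '[[0,0,0,0,0,0],[0,0,0,0,0,0]]'
```

```text
clock: 11.08
position: [0.5879, -0.1673, 0.2414]
tool_rot: [3.141, 0.0, 1.8]
force: [0.1, -0.1, 0.5]
grip_width: 0.0639
clock: 12.08
position: [0.5879, -0.1682, 0.2414]
tool_rot: [-3.142, 0.0, -3.096]
force: [-0.1, -0.6, 0.7]
grip_width: 0.064
clock: 12.32
position: [0.5878, -0.1682, 0.2413]
tool_rot: [-3.142, 0.0, -3.104]
force: [-0.4, 0.3, 0.0]
grip_width: 0.0639
```

```bash
python3 -m handwheel '[[0,0,1,0,0,0],[0,0,1,0,0,0],[0,0,1,0,0,0],[0,0,0.48,0,0,0],[0,0,0,0,0,0.012],[0,0,0,0,0,0.0117],[0,0,0,0,0,0],[0,0,0,0,0,0]]'
python3 -m handwheel '[[0,0,0,0,0,-0.01],[0,0,-1,0,0,0],[0,0,-1,0,0,0],[0,0,-1,0,0,0],[0.3,1,-0.5,0,0,0],[0.1,1,0,0,0,0],[0,1,0,0,0,0],[0,1,0,0,0,0]]'
python3 -m handwheel '[[0,1,0,0,0,0],[0,1,0,0,0,0],[0,1,0,0,0,0],[0,1,0,0,0,0],[0,0,0,0,0,0]]'
python3 - <<'E'
from h import *
s=bot.observe();print(s["position"],s["tool_rot"],s["qpos"])
f=bot.grab_frame("top");g=bot.grab_frame("side")
cv2.imwrite("pics/t13.png",cv2.resize(f["pixels"][205:300,280:380],None,fx=6,fy=6,interpolation=cv2.INTER_NEAREST))
im=f["pixels"][272:297,293:323].astype(float); im=np.clip((im-20)*2,0,255).astype(np.uint8)
cv2.imwrite("pics/t14.png",cv2.resize(im,None,fx=24,fy=24,interpolation=cv2.INTER_NEAREST))
overlay(f,np.array([.5887,-.1698]),np.radians(-41.2),0,[.05]*4,f"t15",270,195,120,120,5)
E
```

```text
clock: 13.32
position: [0.588, -0.1681, 0.1546]
tool_rot: [-3.141, 0.0, 3.035]
force: [-2.3, 0.7, -0.1]
grip_width: 0.0639
clock: 14.32
position: [0.5821, -0.0662, 0.2419]
tool_rot: [3.142, 0.0, 3.098]
force: [0.7, -0.1, 0.4]
grip_width: 0.0643
clock: 14.95
position: [0.5864, 0.035, 0.242]
tool_rot: [3.141, 0.0, 3.101]
force: [0.0, 0.1, 0.4]
grip_width: 0.0641
[0.58636289 0.03495695 0.24204353] [3.14068841e+00 2.73224142e-04 3.10079044e+00] [ 0.45928326  0.59598993 -0.92613613  1.6587786   0.51332529  1.14897187
  0.92940953]
```

View pics/t13.png

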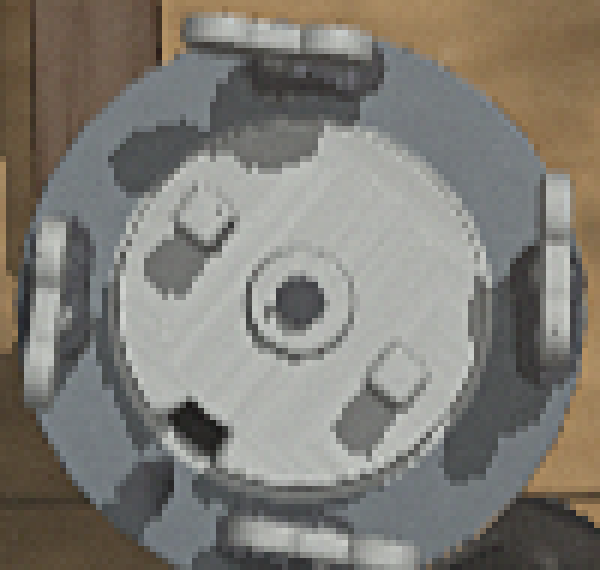

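View pics/t14.png

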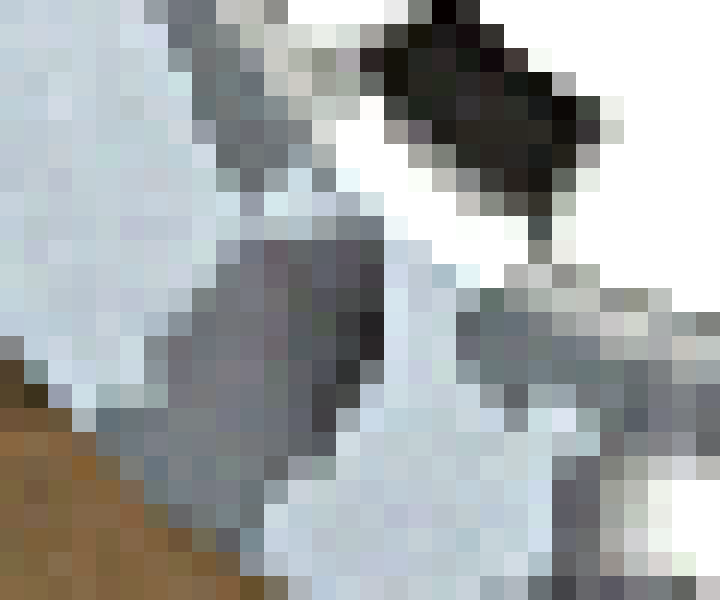

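View pics/t15.png

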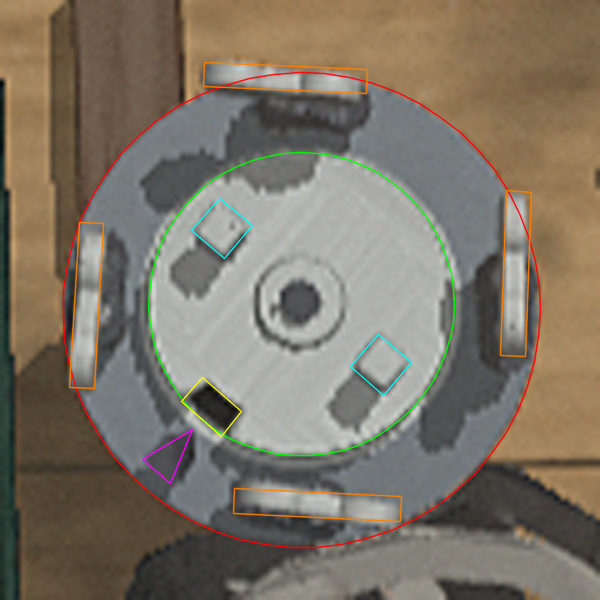

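```bash
python3 -m handwheel '[[0,-1,0,0,0,0],[0,-1,0,0,0,0],[0,-1,0,0,0,0],[0,-1,0,0,0,0],[0,-1,0,0,0,0.004],[0,0,0,0,0,0],[0,0,0,0,0,0]]' 0.18
python3 - <<'E'
from h import *
g=bot.grab_frame("side");s=bot.observe();print(s["position"],s["tool_rot"],s["qpos"])
crop(g,250,130,150,130,5,"s16")
E
```

```text
clock: 15.92
position: [0.5812, -0.0928, 0.2418]
tool_rot: [3.141, 0.0, 3.071]
force: [-0.2, -0.5, 0.8]
grip_width: 0.0348
[ 0.58124911 -0.09234785  0.24188231] [3.14127080e+00 1.12633564e-04 3.07187411e+00] [ 0.66898339  0.59438786 -0.91517456  1.65599896  0.50820824  1.14736429
  1.12260757]
```

View pics/s16.png

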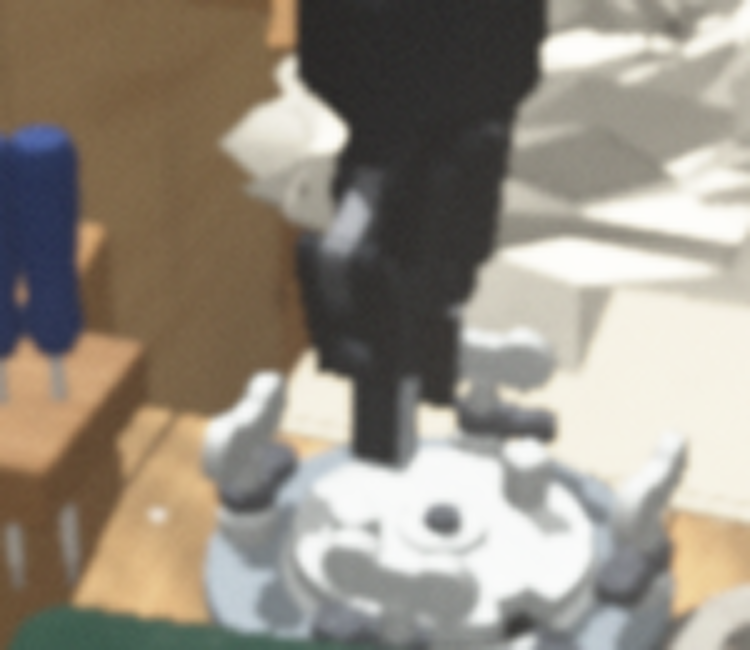

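```bash
python3 -m handwheel '[[-0.08,0.04,1,0,0,0],[0,0,1,0,0,0],[0,0,0.8,0,0,0],[0,0,0,0,0,0]]'
python3 -m handwheel '[[0,0,0,0,0,0],[0,0,0,0,0,0],[0,0,0,0,0,0],[0,0,0,0,0,0]]' 1 40
python3 - <<'E'
from h import *
g=bot.grab_frame("side");s=bot.observe();print(s["position"],s["tool_rot"],s["force"],s["moment"])
crop(g,250,130,150,130,5,"s17")
E
```

```text
clock: 16.48
position: [0.5828, -0.0916, 0.1708]
tool_rot: [3.141, -0.002, 3.072]
force: [0.6, 0.2, 0.3]
grip_width: 0.0351
clock: 16.98
position: [0.5839, -0.0907, 0.1728]
tool_rot: [3.14, 0.002, 3.072]
force: [0.3, 6.2, -1.2]
grip_width: 0.0085
[ 0.58389068 -0.09071859  0.17286013] [3.14012159e+00 1.59456861e-03 3.07224890e+00] [ 1.50700466  6.61290238 -0.42284455] [ 1.38505743 -0.07938494 -0.04686424]
```

View pics/s17.png

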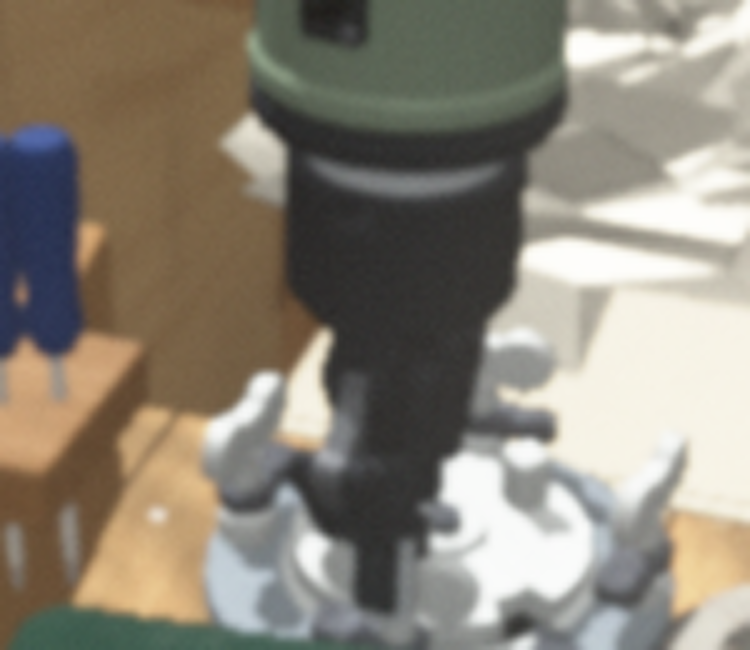

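```bash
python3 -m handwheel '[[0,0.05,0,0,0,0.01],[0,0,0,0,0,0.028],[0,0,0,0,0,0.028],[0,0,0,0,0,0.028],[0,0,0,0,0,0.028],[0,0,0,0,0,0.028],[0,0,0,0,0,0.028],[0,0,0,0,0,0.028]]'
python3 -m handwheel '[[0,0,0,0,0,0.01],[0,0,0,0,0,0.01],[0,0,0,0,0,0]]'
python3 - <<'E'
from h import *
s=bot.observe();print(s["position"],s["tool_rot"],s["force"],s["moment"],s["grip_width"])
E
```

```text
clock: 18.02
position: [0.5815, -0.0934, 0.1726]
tool_rot: [-3.137, 0.003, 1.769]
force: [-19.4, -11.6, 13.2]
grip_width: 0.0086
clock: 18.4
position: [0.5811, -0.0934, 0.1726]
tool_rot: [-3.137, 0.004, 1.648]
force: [-19.7, -11.9, 15.8]
grip_width: 0.0085
[ 0.5811131  -0.09342951  0.17260279] [-3.13702694  0.00363162  1.64841927] [-19.67849963 -11.90529752  15.76184618] [-2.70261467  4.35013073  0.07784754] 0.008540289710022027
```

```bash
python3 -m handwheel '[[-0.1,-0.1,0,0,0,0.005],[-0.04,-0.04,0,0,0,0.01],[0,0,0,0,0,0.01],[0,0,0,0,0,0]]'
python3 - <<'E'
from h import *
g=bot.grab_frame("side");s=bot.observe();print(s["position"],s["tool_rot"],s["force"],s["moment"],s["grip_width"])
crop(g,250,130,150,130,5,"s18")
E
```

```text
clock: 18.9
position: [0.5806, -0.0938, 0.1728]
tool_rot: [3.14, 0.0, 1.497]
force: [-1.4, 3.0, 7.2]
grip_width: 0.0084
[ 0.5806637  -0.09379035  0.17283715] [3.14013339e+00 4.15863437e-05 1.49803384e+00] [-0.90912804  2.19210084  7.60630502] [0.25035122 0.76290285 2.04888045] 0.008391137662050555
```

View pics/s18.png

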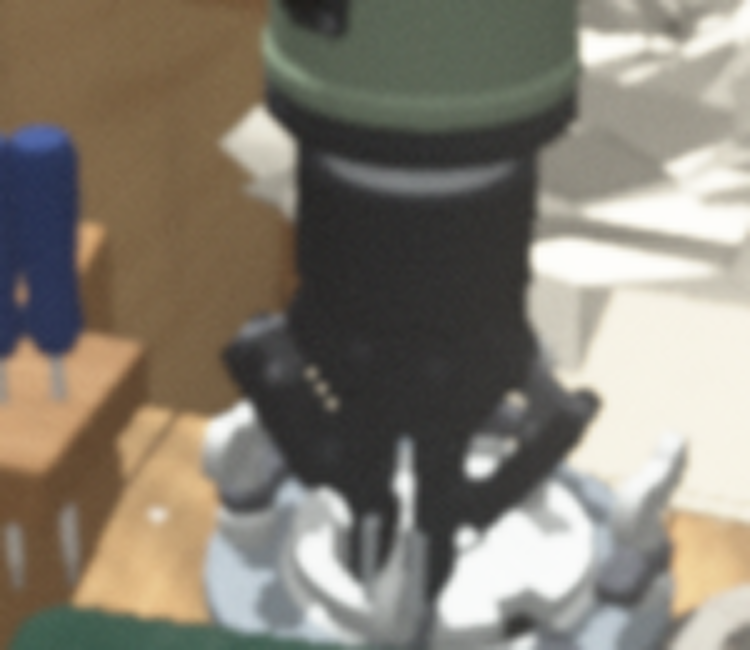

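```bash
python3 -m handwheel '[[0,0,0,0,0,0],[0,0,0,0,0,0],[0,0,-1,0,0,0],[0,0,-1,0,0,0],[0,0,-1,0,0,0],[-0.07,0.16,0,0,0,0],[-1,0.16,0,0,0,0],[-1,0.16,0,0,0,0]]' 0.18
python3 -m handwheel '[[-1,0.16,0,0,0,0],[-1,0.16,0,0,0,0],[-1,0.16,0,0,0,0],[-1,0.16,0,0,0,0],[0,0,0,0,0,-0.029],[0,0,0,0,0,-0.029],[0,0,0,0,0,-0.029],[0,0,0,0,0,-0.029]]'
python3 -m handwheel '[[0,0,0,0,0,-0.029],[0,0,0,0,0,-0.029],[0,0,0,0,0,-0.029],[0,0,0,0,0,-0.029],[0,0,0,0,0,-0.026],[0,0,0,0,0,0]]'
python3 - <<'E'
from h import *
g=bot.grab_frame("side");f=bot.grab_frame("top");s=bot.observe();print(s["position"],s["tool_rot"],s["qpos"])
crop(g,250,130,150,130,5,"s19");crop(f,270,195,120,120,5,"t19")
E
```

```text
clock: 19.95
position: [0.5881, -0.1477, 0.2462]
tool_rot: [-3.141, -0.0, 1.495]
force: [0.3, 0.0, 1.1]
grip_width: 0.0351
clock: 20.95
position: [0.5963, -0.2481, 0.246]
tool_rot: [-3.141, -0.001, 2.229]
force: [0.1, 0.1, 0.3]
grip_width: 0.0353
clock: 21.7
position: [0.5963, -0.2481, 0.2459]
tool_rot: [3.141, -0.001, 3.114]
force: [0.9, 0.0, 0.4]
grip_width: 0.0351
[ 0.59636062 -0.24804203  0.24630457] [ 3.14110770e+00 -5.13607344e-04  3.11117901e+00] [ 0.82193767  0.66482606 -0.84704696  1.49322436  0.51468591  1.21761144
  1.44128242]
```

View pics/s19.png

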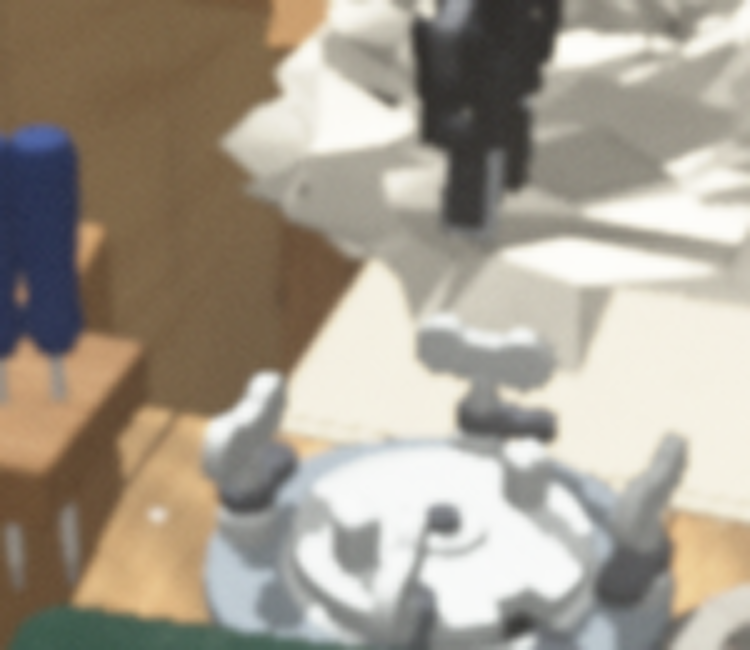

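View pics/t19.png

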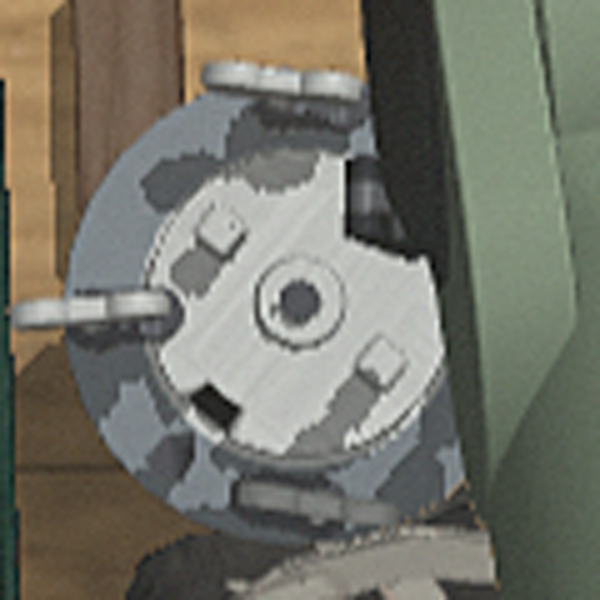

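```bash
python3 -m handwheel '[[0.17,0.06,1,0,0,0],[0,0,1,0,0,0],[0,0,0.97,0,0,0],[0,0,0,0,0,0]]'
python3 -m handwheel '[[0,0,0,0,0,0],[0,0,0,0,0,0],[0,0,0,0,0,0],[0,0,0,0,0,0]]' 1 40
python3 - <<'E'
from h import *
g=bot.grab_frame("side");s=bot.observe();print(s["position"],s["tool_rot"],s["force"],s["moment"])
crop(g,250,130,150,130,5,"s20")
E
```

```text
clock: 22.3
position: [0.5915, -0.2461, 0.1712]
tool_rot: [3.141, -0.002, 3.113]
force: [0.4, 0.6, 0.0]
grip_width: 0.0351
clock: 22.8
position: [0.5929, -0.2457, 0.1738]
tool_rot: [3.141, 0.001, 3.115]
force: [-1.2, 4.1, 6.5]
grip_width: 0.008
[ 0.59288486 -0.24572995  0.17381811] [3.14125553e+00 1.54050022e-03 3.11520855e+00] [-1.50968282  3.87413461  5.80666657] [ 1.23912114  0.29552537 -0.03859722]
```

View pics/s20.png

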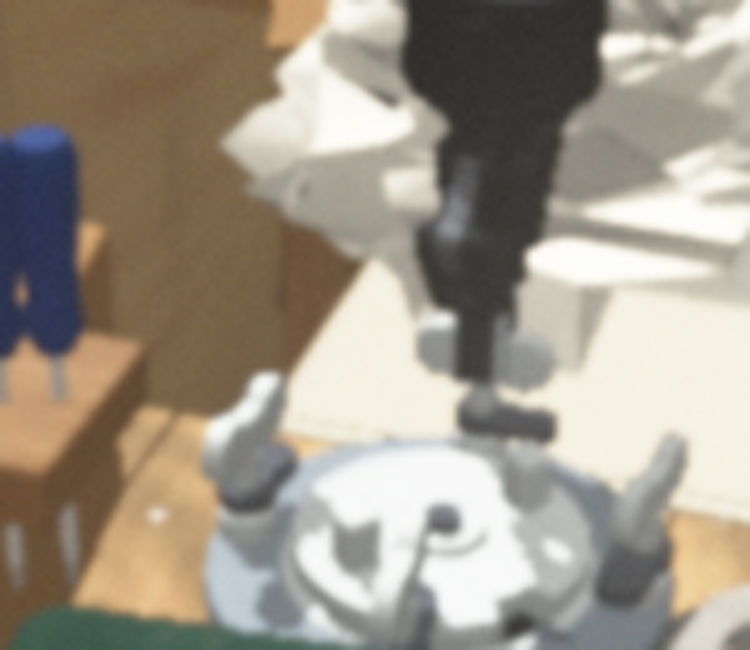

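```bash
python3 -m handwheel '[[0,0.04,0,0,0,0.02],[0,0,0,0,0,0.028],[0,0,0,0,0,0.028],[0,0,0,0,0,0.028],[0,0,0,0,0,0.028],[0,0,0,0,0,0.028],[0,0,0,0,0,0.028],[0,0,0,0,0,0]]'
python3 - <<'E'
from h import *
s=bot.observe();print(s["position"],s["tool_rot"],s["force"],s["moment"],s["grip_width"])
E
```

```text
clock: 23.85
position: [0.5929, -0.2456, 0.1741]
tool_rot: [3.141, 0.002, 1.931]
force: [-2.1, -0.9, 8.0]
grip_width: 0.0081
[ 0.59286589 -0.24564234  0.17410504] [3.14050136e+00 1.94517378e-03 1.93074692e+00] [-2.12516727 -0.87593019  7.99045786] [ 0.02446336  0.45684823 -0.05569465] 0.00810337484977955
```

Smooth here; continue to the stop.

```bash
python3 -m handwheel '[[0,0,0,0,0,0.02],[0,0,0,0,0,0.02],[0,0,0,0,0,0.012],[0,0,0,0,0,0.012],[0,0,0,0,0,0.008],[0,0,0,0,0,0]]'
python3 - <<'E'
from h import *
s=bot.observe();print(s["position"],s["tool_rot"],s["force"],s["moment"],s["grip_width"])
E
```

```text
clock: 24.6
position: [0.593, -0.2467, 0.1743]
tool_rot: [3.139, 0.003, 1.482]
force: [-1.8, -6.1, 9.6]
grip_width: 0.008
[ 0.59299745 -0.24667522  0.17431828] [3.13896784e+00 2.84337127e-03 1.48174706e+00] [-1.80576557 -6.10967712  9.61121981] [-1.5926994   0.35621368  1.65083211] 0.008044946011333284
```

```bash
python3 -m handwheel '[[0,0,0,0,0,0],[0,0,0,0,0,0],[0,0,-1,0,0,0],[0,0,-1,0,0,0],[0,0,-1,0,0,0],[0.4,0.28,0,0,0,0],[0.9,0.64,0,0,0,0],[0.9,0.64,0,0,0,0]]' 0.18
python3 -m handwheel '[[0.9,0.64,0,0,0,0],[0.5,0.36,0,0,0,0],[0,0,0,0,0,0],[0,0,0,0,0,0]]'
python3 - <<'E'
from h import *
g=bot.grab_frame("side");f=bot.grab_frame("top");s=bot.observe();print(s["position"],s["tool_rot"],s["qpos"])
crop(g,250,130,150,130,5,"s21");crop(f,270,195,120,120,5,"t21")
E
```

```text
clock: 25.6
position: [0.6365, -0.1929, 0.2469]
tool_rot: [-3.141, -0.0, 1.482]
force: [-0.7, 0.4, 0.1]
grip_width: 0.035
clock: 26.1
position: [0.6635, -0.1625, 0.2474]
tool_rot: [-3.141, 0.001, 1.481]
force: [-0.5, -0.3, -0.2]
grip_width: 0.0347
[ 0.66353138 -0.16254249  0.24758543] [-3.14142599e+00  5.19328672e-04  1.48044851e+00] [ 0.4208856   0.63436767 -0.44526849  1.39403346  0.28075467  1.17592367
 -0.14696696]
```

View pics/s21.png

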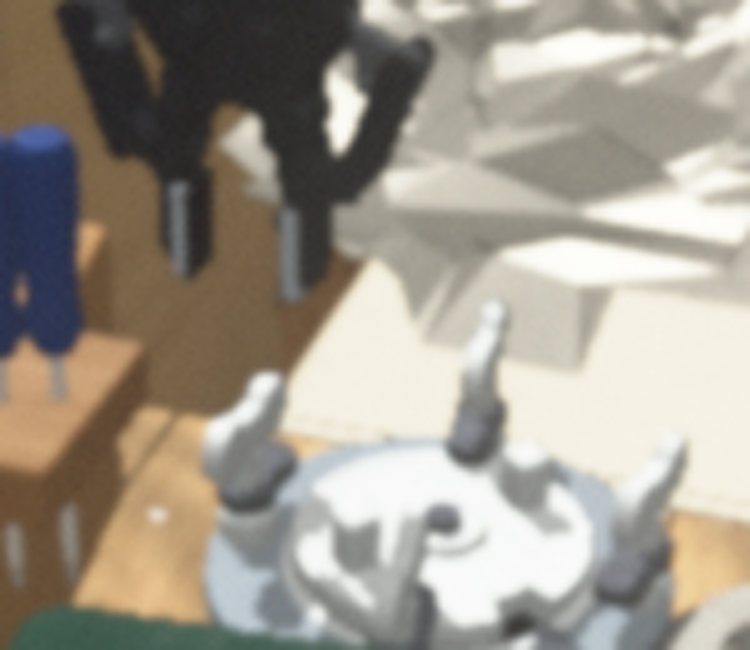

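```bash
python3 -m handwheel '[[0,0.04,1,0,0,0],[0,0,1,0,0,0],[0,0,1,0,0,0],[0,0,0,0,0,0]]'
python3 -m handwheel '[[0,0,0,0,0,0],[0,0,0,0,0,0],[0,0,0,0,0,0],[0,0,0,0,0,0]]' 1 40
python3 - <<'E'
from h import *
g=bot.grab_frame("side");s=bot.observe();print(s["position"],s["tool_rot"],s["force"],s["moment"])
crop(g,250,130,150,130,5,"s22")
E
```

```text
clock: 26.7
position: [0.6639, -0.1621, 0.1712]
tool_rot: [-3.139, -0.0, 1.481]
force: [0.2, -0.6, -0.2]
grip_width: 0.0349
clock: 27.2
position: [0.6645, -0.1621, 0.1742]
tool_rot: [-3.141, 0.001, 1.481]
force: [-9.8, -0.3, 8.0]
grip_width: 0.008
[ 0.66449569 -0.16210263  0.17416774] [-3.14122206e+00  1.15526773e-03  1.48118531e+00] [-9.84789833  0.02121914  8.21822747] [-0.3296616   2.15380545 -0.02579812]
```

View pics/s22.png

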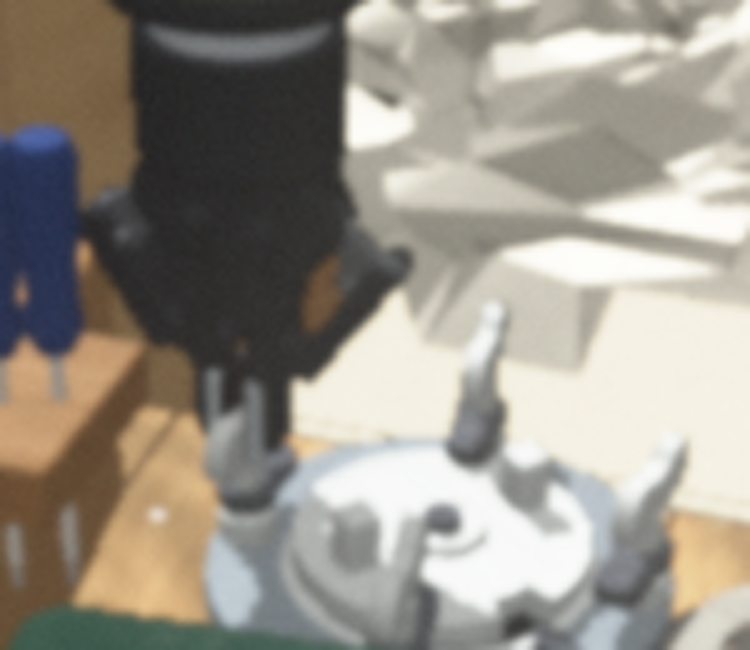

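```bash
python3 -m handwheel '[[0,-0.07,0,0,0,0.02],[0,0,0,0,0,0.028],[0,0,0,0,0,0.028],[0,0,0,0,0,0.028],[0,0,0,0,0,0.028],[0,0,0,0,0,0.028],[0,0,0,0,0,0.028],[0,0,0,0,0,0]]'
python3 - <<'E'
from h import *
s=bot.observe();print(s["position"],s["tool_rot"],s["force"],s["moment"],s["grip_width"])
E
```

```text
clock: 28.25
position: [0.664, -0.1619, 0.1744]
tool_rot: [3.14, -0.002, 0.3]
force: [-0.6, -2.5, 7.8]
grip_width: 0.0081
[ 0.66398007 -0.16188442  0.17439278] [ 3.13965858e+00 -1.79397288e-03  3.00032641e-01] [-0.61141459 -2.52388162  7.8053379 ] [-0.59322578  0.4996492  -0.0123538 ] 0.008052977943796271
```

```bash
python3 -m handwheel '[[0,0,0,0,0,0.02],[0,0,0,0,0,0.02],[0,0,0,0,0,0.012],[0,0,0,0,0,0.012],[0,0,0,0,0,0.008],[0,0,0,0,0,0]]'
python3 - <<'E'
from h import *
s=bot.observe();print(s["position"],s["tool_rot"],s["force"],s["moment"],s["grip_width"])
E
```

```text
clock: 29.0
position: [0.6641, -0.1618, 0.1746]
tool_rot: [3.14, -0.003, -0.146]
force: [-2.2, -4.2, 10.8]
grip_width: 0.008
[ 0.66407762 -0.16183602  0.17456781] [ 3.14009504e+00 -2.68914346e-03 -1.46202694e-01] [-2.22880278 -4.16893661 10.81793257] [-0.82799118  0.64293793  3.26338287] 0.008003254715240021
```

```bash
python3 -m handwheel '[[0,0,0,0,0,0],[0,0,0,0,0,0],[0,0,-1,0,0,0],[0,0,-1,0,0,0],[0,0,-1,0,0,0],[-0.1,0.02,0,0,0,0],[-1,0.22,0,0,0,0],[-1,0.22,0,0,0,0]]' 0.18
python3 -m handwheel '[[-1,0.22,0,0,0,0],[-1,0.22,0,0,0,0],[-1,0.22,0,0,0,0],[-1,0.22,0,0,0,0],[0,0,0,0,0,-0.029],[0,0,0,0,0,-0.029],[0,0,0,0,0,-0.029],[0,0,0,0,0,-0.029]]'
python3 -m handwheel '[[0,0,0,0,0,-0.029],[0,0,0,0,0,-0.029],[0,0,0,0,0,-0.029],[0,0,0,0,0,-0.029],[0,0,0,0,0,-0.026],[0,0,0,0,0,0]]'
python3 - <<'E'
from h import *
g=bot.grab_frame("side");f=bot.grab_frame("top");s=bot.observe();print(s["position"],s["tool_rot"],s["qpos"])
crop(g,250,130,150,130,5,"s23");crop(f,270,195,120,120,5,"t23")
E
```

```text
clock: 30.0
position: [0.6085, -0.1646, 0.2468]
tool_rot: [-3.141, 0.001, -0.151]
force: [0.7, 0.0, 0.2]
grip_width: 0.0351
clock: 31.0
position: [0.5071, -0.1712, 0.2471]
tool_rot: [-3.141, 0.0, 0.584]
force: [-0.1, 0.3, -0.2]
grip_width: 0.0351
clock: 31.75
position: [0.5071, -0.1714, 0.2471]
tool_rot: [-3.141, -0.0, 1.469]
force: [0.8, -0.3, 0.2]
grip_width: 0.0351
[ 0.50723556 -0.17140526  0.24729071] [-3.14111707e+00 -1.32657970e-04  1.46540888e+00] [ 0.49788099  0.38052407 -0.3705589   1.80387212  0.16173298  0.98735992
 -0.04340352]
```

View pics/s23.png

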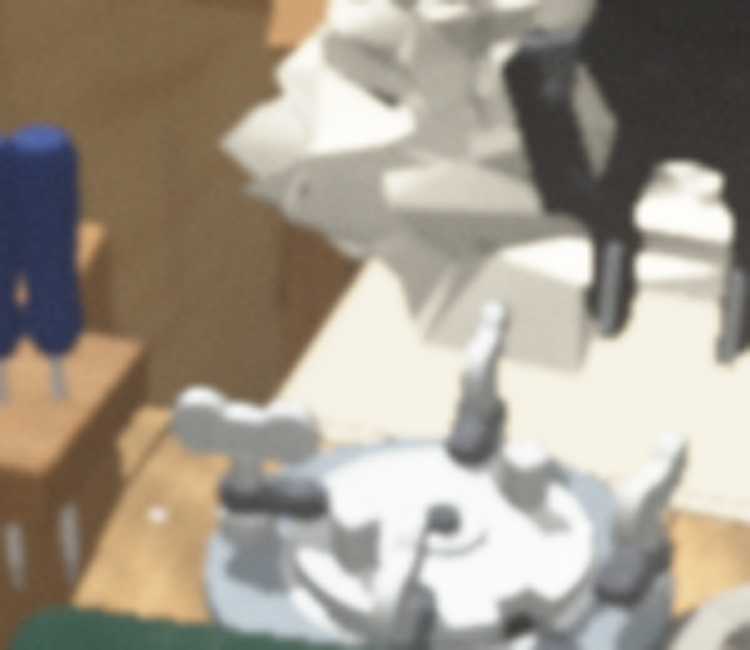

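View pics/t23.png

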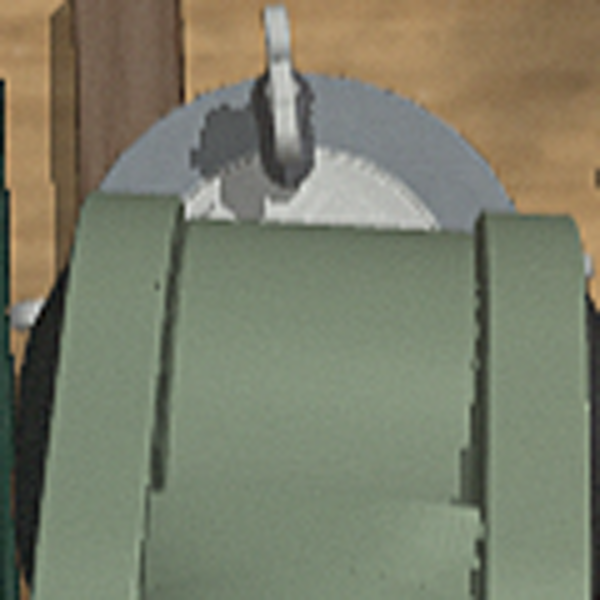

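```bash
python3 -m handwheel '[[-0.05,0.04,1,0,0,0],[0,0,1,0,0,0],[0,0,1,0,0,0],[0,0,0,0,0,0]]'
python3 -m handwheel '[[0,0,0,0,0,0],[0,0,0,0,0,0],[0,0,0,0,0,0],[0,0,0,0,0,0]]' 1 40
python3 - <<'E'
from h import *
g=bot.grab_frame("side");s=bot.observe();print(s["position"],s["tool_rot"],s["force"],s["moment"])
crop(g,250,130,150,130,5,"s24")
E
```

```text
clock: 32.35
position: [0.5075, -0.1723, 0.1713]
tool_rot: [-3.139, -0.001, 1.467]
force: [-0.4, -0.3, 0.1]
grip_width: 0.0349
clock: 32.85
position: [0.5091, -0.1728, 0.1736]
tool_rot: [3.14, 0.0, 1.469]
force: [0.2, 1.5, 7.8]
grip_width: 0.0082
[ 0.50902687 -0.17274252  0.17355267] [3.13976114e+00 2.53537520e-04 1.46891248e+00] [1.12995192 0.80390115 8.18413618] [ 0.18536381 -0.08933905 -0.03491902]
```

View pics/s24.png

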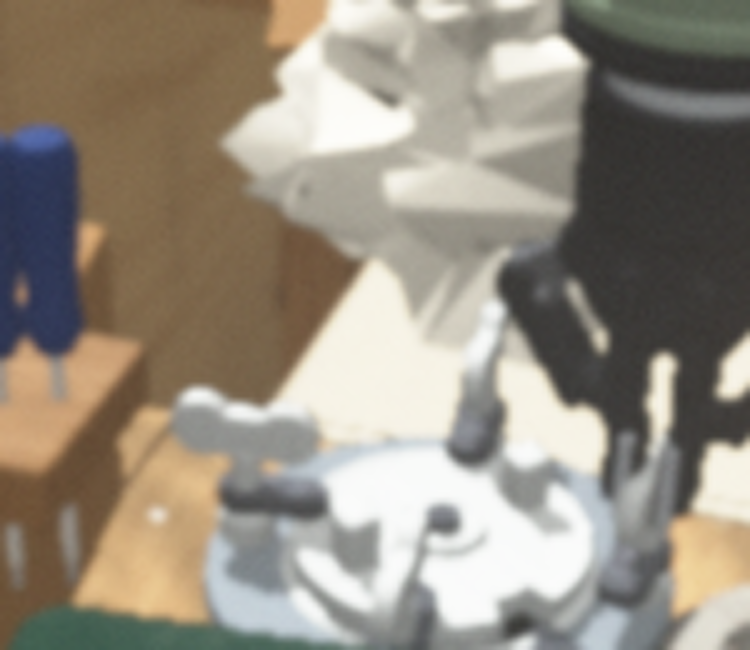

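```bash
python3 -m handwheel '[[0,0,0,0,0,0.02],[0,0,0,0,0,0.028],[0,0,0,0,0,0.028],[0,0,0,0,0,0.028],[0,0,0,0,0,0.028],[0,0,0,0,0,0.028],[0,0,0,0,0,0.028],[0,0,0,0,0,0]]'
python3 -m handwheel '[[0,0,0,0,0,0.02],[0,0,0,0,0,0.02],[0,0,0,0,0,0.012],[0,0,0,0,0,0.012],[0,0,0,0,0,0.008],[0,0,0,0,0,0]]'
python3 - <<'E'
from h import *
s=bot.observe();print(s["position"],s["tool_rot"],s["force"],s["moment"],s["grip_width"])
E
```

```text
clock: 33.9
position: [0.5102, -0.1737, 0.1737]
tool_rot: [3.139, -0.004, 0.285]
force: [9.2, -7.3, -1.4]
grip_width: 0.0082
clock: 34.65
position: [0.5109, -0.1739, 0.1741]
tool_rot: [3.139, -0.006, -0.162]
force: [10.2, -8.7, 2.8]
grip_width: 0.0085
[ 0.5108645  -0.17392396  0.17405393] [ 3.13944435 -0.00613925 -0.16196691] [10.21662199 -8.70134351  2.84232849] [-2.19136248 -2.29315205  2.914944  ] 0.008463815814346274
```

```bash
python3 -m handwheel '[[0,0,0,0,0,0],[0,0,0,0,0,0],[0,0,-1,0,0,0],[0,0,-1,0,0,0],[0,0,-1,0,0,0],[0,0.1,-0.5,0,0,0],[0,1,0,0,0,0],[0,1,0,0,0,0]]' 0.18
python3 -m handwheel '[[0,1,0,0,0,0],[0,1,0,0,0,0],[0,1,0,0,0,0],[0,1,0,0,0,0],[0,1,0,0,0,0],[0,1,0,0,0,0],[0,1,0,0,0,0],[0,0,0,0,0,0]]'
python3 - <<'E'
from h import *
g=bot.grab_frame("side");f=bot.grab_frame("top");s=bot.observe();print(s["position"],s["force"])
crop(g,250,130,150,130,5,"s25");overlay(f,np.array([.588,-.1695]),np.radians(-41),0,[1.5]*4,"t25b",270,195,120,120,5)
crop(f,270,195,120,120,5,"t25"); cv2.imwrite("pics/t25f.png",f["pixels"])
E
```

```text
clock: 35.65
position: [0.4994, -0.225, 0.2598]
tool_rot: [-3.141, 0.0, -0.164]
force: [0.8, -0.4, 0.7]
grip_width: 0.035
clock: 36.65
position: [0.4699, -0.3987, 0.2593]
tool_rot: [3.141, 0.001, -0.167]
force: [-1.0, 0.4, -1.1]
grip_width: 0.0351
[ 0.47101569 -0.39666704  0.25954019] [ 0.4626384  -0.07627908 -0.73148109]
```

View pics/t25.png

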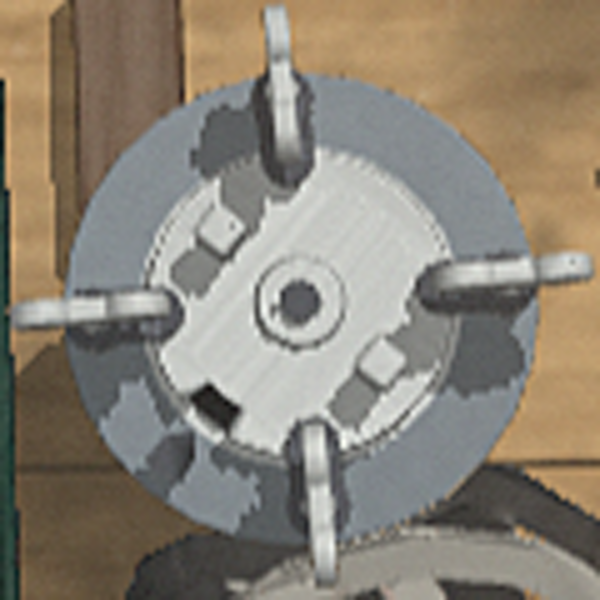

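View pics/t25b.png

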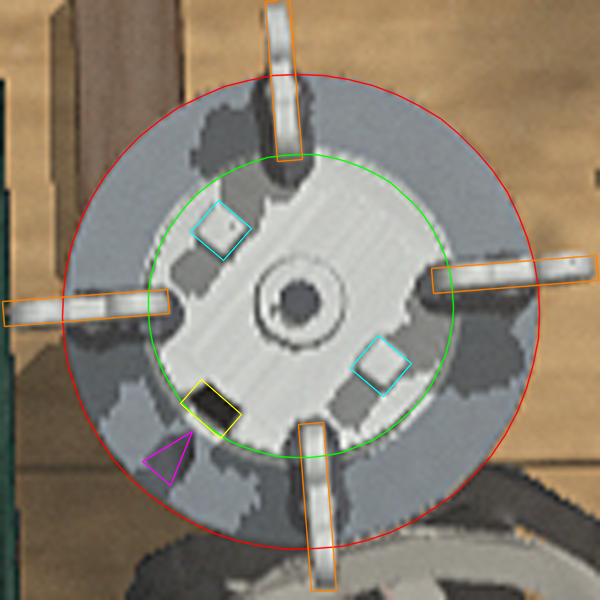

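View pics/s25.png

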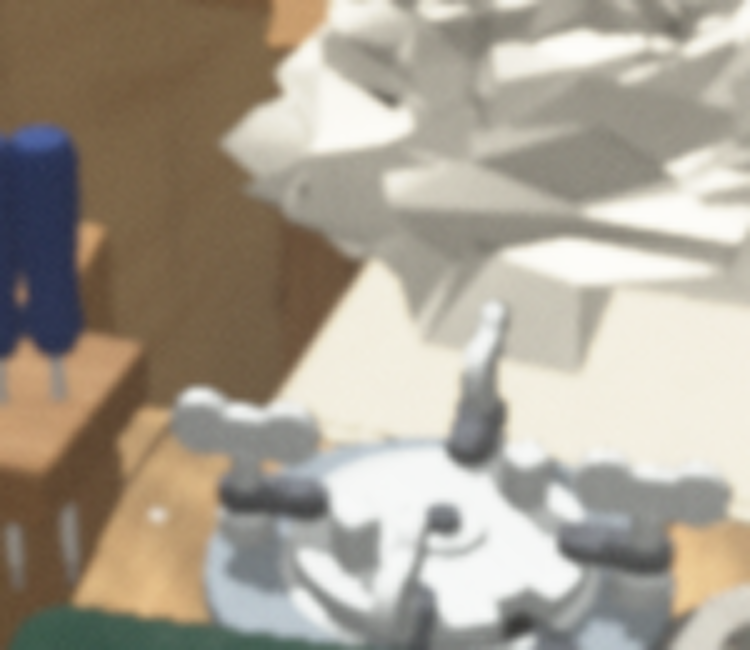

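View pics/t25f.png

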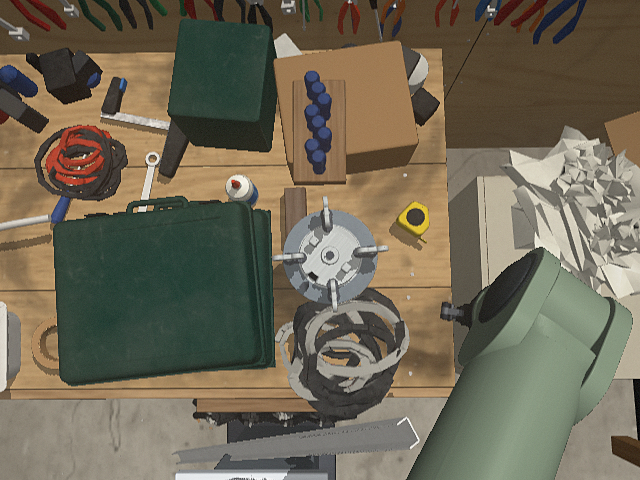

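```bash
python3 -c "
from workcell import bot
bot.job_done(); print(bot.observe()['clock'])"
```

```text
the job is handed in; nothing more can be done
the job is handed in; nothing more can be done
```

The cover's notch is at the mark and all four wing screws are tight. I handed the job in at about 37 s of the 72 s allowed.

- **Cover:** I turned it about 95° counter-clockwise with the fingers against both lugs. That went roughly 2° too far, so I lifted clear, looked, and nudged it back from the other side.
- **Screws:** I gripped each wing and turned it clockwise in the order b, d, a, c, so b's diagonal opposite came second. Each turn ended at a clear stop, with 1.7–3.3 N m at the wrist against 0.05 N m of screw friction.
- **Last checks:** In the final top picture all four wings and dogs point at the cover's axis, matching the model drawn at 1.5 rad. The lugs and notch match the model at cover angle 0. The offcut, tape measure and glue bottle looked unmoved, and the arm was clear with no contact force.
- **Doubts:** The two cameras disagreed by about 2 px, and the mark's direction came out between about 138.7° and 139.4° depending on the method. The notch angle is therefore good to about ±1°. While turning b, the wrist briefly felt about 28 N because the grip was off-centre, and I corrected it mid-turn. The final turn of c ended with about 13 N of sideways force, which I did not correct before releasing.

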